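# Cap the workshop's markers

### The arm

A 7-joint arm with a two-finger parallel gripper is mounted at the origin on the work surface. World frame = base frame: x ahead of the robot, y to its left, z up, the work surface at z = 0. Lengths are in m, angles in rad, forces in N, time in s.
With the tool pointing down it reaches from about 0.425 to 0.875 m from the base axis. Payload 4.7 kg.
Tool frame: the origin (TCP) lies on the centre line of the jaws, within the pads' length; the fingertips stand 14 mm ahead of it and the grasp point (between the pads) lies 5 mm behind it; z points along the fingers, y is the line along which they close (so a half turn about z gives the same grasp; the last joint's range is limited). The gripper opens to 87 mm and grips with 3 to 60 N. Pads are 19 mm wide; open, the fingers measure 117 mm over their backs; the gripper's body (75 mm by 190 mm) begins 51 mm behind the grasp point.
Start: joints at [1.327, 0.321, -0.07, 1.45, 0.023, 1.371, -0.057], TCP at [0.166, -0.629, 0.237] pointing down, gripper open.
Joint ranges: [-2.86, 2.86], [-0.3, 2.09], [-1.38, 1.24], [0.06, 2.45], [-1.56, 4.7], [0.09, 2.05], [-2.69, 2.69]. Speed limits (rad/s): [2.57, 2.57, 3.14, 3.14, 3.14, 3.14, 3.14].

### API

Orientations are given as a rotation vector (axis times angle).
In Python, from bench import ctrl gives the robot as it stands.
- The arm moves only by the tool send_rows, never from a script. Its argument "steps" is a list of rows, each an object of numbers: "tx", "ty", "tz": the shift along the tool's x, y, z in units of 60 mm (1.0 is 60 mm); "turn": the turn about the tool's z in units of 8 degrees (1.0 is 8 degrees); "grip": the opening, from 0 (shut) to 1 (fully open). A call has 1 to 12 rows; each row shifts and turns the commanded pose from where the row before left it, along the tool's axes as they then stand; what a row does not reach is not made up. A row lasts 1/8 s, in which the tool goes at most 62.5 mm and 10.7 degrees, less where a joint would pass 70% of its speed; a pose out of reach is approached as far as the arm can. A call is refused whole if a number of a shift passes 1 or a number of a turn 1, either way. A call with a gripper value outside its range is refused whole. The fingers move at their own pace and stop on an object; "newtons" is the grip in N (left out, the last holds). Time passes only in rows, so rows that do not move let the fingers close. It gives the time, the measured TCP pose, the force, the opening and the grip force at its end, in the units of the state.
- ctrl.get_state(): the state, without advancing time (a new reading comes with each control period).
- ctrl.get_image(name): name is "side" or "top"; returns a dict with "pixels" (420x560x3 uint8, red, green, blue), "K" (3x3 intrinsics, pixels), "cam_to_world" (4x4, takes a point from camera to world coordinates). Camera axes: x right, y down, z forward; pixel columns grow to the right and rows downward; lengths in m; the calibration is good to about 2 mm. A picture is of the moment at which its call begins. There is no depth.
- ctrl.close_job(): hands the job in; it is judged then, once.
The state is a dict: "time": time; "joint_positions": joint angles; "qd": joint speeds; "joint_torque": joint torques, N m; "position": TCP position; "tool_rot": TCP orientation; "ft_force": force on the tool from outside, world axes, zero at the start; "torque": the same for the moment, N m; "grip_width": opening from 0.0 (shut) to 1.0 (fully open); "grip_force": force on a finger pad.
Only numpy, scipy, OpenCV 4.12 (cv2) and the standard library are available. Lean on these libraries where they do the work, as an engineer would, in place of code of your own. Each camera call takes 0.05 s, during which the arm holds its last target. There are 200 camera calls.

### The job

The drawing class is over: cap the markers so that they do not dry out. First put the tape roll that lies on the grey capping station flat into the shallow wooden tray, and then lower the aluminium guide plate over the two posts of the station until it lies flush on it. Then take every marker from the plywood holder, put it nib down through the plate into a free socket and push it down until it is fully home, its shoulder on the plate; leave everything else on the table where it is.

Things in the scene. Friction and masses are not known exactly. Their poses are not given: they have to be found in the camera images.
- station: capping station, fixed: grey block 110 (x) x 190 (y) x 45 mm high, origin at the centre of its underside, z up. Two steel posts on its top at x 0, y -80 and +80 mm: 10 mm diameter, 30 mm tall, last 8 mm tapered to 5 mm. Six sockets in its top at x -27/+27, y -50/0/+50 mm.
- plate: loose aluminium guide plate, 90 (x) x 184 (y) x 8 mm, 250 g, lying handle up; origin: centre of its underside. Handle: black rib on its centre, 12 (x) x 70 mm (y), 8 to 38 mm above the underside. Holes: two of 12 mm for the posts at x 0, y -80/+80; six of 12.5 mm for markers at x -27/+27, y -50/0/+50 mm. Fits either way round; flush, its underside is 45 mm above the table.
- block: plywood holder fixed to the table, 55 (x) x 240 (y) x 46 mm high, origin at the centre of its underside; six openings in a row along its y, 40 mm apart, hold the open markers upright.
- tape: roll of tape, a pale ring lying flat on top of the station between its posts: outer diameter 100, inner 76, height 24 mm (wall 12 mm thick), 120 g; origin: centre of its underside.
- tray: shallow wooden tray fixed to the table at the right, open on top, 160 x 160 x 30 mm high outside, walls and floor 5 mm thick; origin: centre of its underside.
- socket1 (a point): mouth of socket 1: centre of the opening in the station's top, 13.5 mm wide, 45 mm above the table. Inside, 20 mm down, is a stiff rubber cup that takes about 8 N to push down (up to 13 mm) and stays where it is pushed.
- socket2 (a point): mouth of socket 2: centre of the opening in the station's top, 13.5 mm wide, 45 mm above the table. Inside, 20 mm down, is a stiff rubber cup that takes about 8 N to push down (up to 13 mm) and stays where it is pushed.
- socket3 (a point): mouth of socket 3: centre of the opening in the station's top, 13.5 mm wide, 45 mm above the table. Inside, 20 mm down, is a stiff rubber cup that takes about 8 N to push down (up to 13 mm) and stays where it is pushed.
- socket4 (a point): mouth of socket 4: centre of the opening in the station's top, 13.5 mm wide, 45 mm above the table. Inside, 20 mm down, is a stiff rubber cup that takes about 8 N to push down (up to 13 mm) and stays where it is pushed.
- socket5 (a point): mouth of socket 5: centre of the opening in the station's top, 13.5 mm wide, 45 mm above the table. Inside, 20 mm down, is a stiff rubber cup that takes about 8 N to push down (up to 13 mm) and stays where it is pushed.
- socket6 (a point): mouth of socket 6: centre of the opening in the station's top, 13.5 mm wide, 45 mm above the table. Inside, 20 mm down, is a stiff rubber cup that takes about 8 N to push down (up to 13 mm) and stays where it is pushed.
- marker1: marker (all alike, 4 to 6 present), 130 mm long, upright nib down in the holder. Origin: nib tip; z up along it. Black nose 9 mm diameter for the lowest 40 mm (last 8 mm tapered to 5), then white barrel, 18 mm diameter. In a socket it first stops on the rubber cup, its shoulder 12 mm above the guide plate; fully home its shoulder rests on the plate and its tip is 13 mm above the table.
- marker2: marker (all alike, 4 to 6 present), 130 mm long, upright nib down in the holder. Origin: nib tip; z up along it. Black nose 9 mm diameter for the lowest 40 mm (last 8 mm tapered to 5), then white barrel, 18 mm diameter. In a socket it first stops on the rubber cup, its shoulder 12 mm above the guide plate; fully home its shoulder rests on the plate and its tip is 13 mm above the table.
- marker3: marker (all alike, 4 to 6 present), 130 mm long, upright nib down in the holder. Origin: nib tip; z up along it. Black nose 9 mm diameter for the lowest 40 mm (last 8 mm tapered to 5), then white barrel, 18 mm diameter. In a socket it first stops on the rubber cup, its shoulder 12 mm above the guide plate; fully home its shoulder rests on the plate and its tip is 13 mm above the table.
- marker4: marker (all alike, 4 to 6 present), 130 mm long, upright nib down in the holder. Origin: nib tip; z up along it. Black nose 9 mm diameter for the lowest 40 mm (last 8 mm tapered to 5), then white barrel, 18 mm diameter. In a socket it first stops on the rubber cup, its shoulder 12 mm above the guide plate; fully home its shoulder rests on the plate and its tip is 13 mm above the table.
- marker5: marker (all alike, 4 to 6 present), 130 mm long, upright nib down in the holder. Origin: nib tip; z up along it. Black nose 9 mm diameter for the lowest 40 mm (last 8 mm tapered to 5), then white barrel, 18 mm diameter. In a socket it first stops on the rubber cup, its shoulder 12 mm above the guide plate; fully home its shoulder rests on the plate and its tip is 13 mm above the table.
- marker6: marker (all alike, 4 to 6 present), 130 mm long, upright nib down in the holder. Origin: nib tip; z up along it. Black nose 9 mm diameter for the lowest 40 mm (last 8 mm tapered to 5), then white barrel, 18 mm diameter. In a socket it first stops on the rubber cup, its shoulder 12 mm above the guide plate; fully home its shoulder rests on the plate and its tip is 13 mm above the table.
- gluestick: bystander: a red glue stick standing, 28 mm across, 95 mm high; origin at its underside.
- papercup: bystander: a cardboard cup, 80 mm across, 100 mm high; origin at its underside.
- waterbottle: bystander: a white water bottle standing, 72 mm across, 210 mm high; origin at its underside.
- scissors: bystander: scissors lying flat, about 170 mm long; origin at its underside.
- stapler: bystander: a black stapler, 140 x 36 x 50 mm; origin at its underside.
- eraser: bystander: an eraser, 60 x 30 x 16 mm; origin at its underside.
There are look-alikes about, which are no part of the job. Leave any yellow look-alike of the marker3 alone. There is more than one size of the tape; the one meant has the size given above.

How it is judged:
On the way, in this order (a step that is already met when the one before it is completed fails the run):
1. the tape roll lies flat in the tray (horizontal distance between tape and tray below 0.04 m and z of tape in the frame of tray below 0.009 m and angle between tape's own z axis and vertical below 0.1 rad and linear speed of tape below 0.02 m/s), for 0.2 s.
2. the guide plate lies flush on the station, over both posts (z of plate in the frame of station between 0.042 and 0.048 m and horizontal distance between plate and station below 0.005 m and angle between plate's own z axis and vertical below 0.035 rad and angle between the x axis of plate and the x axis of station, either way round below 0.06 rad), for 0.2 s.
3. every marker is fully home in a socket, the plate flush (all of step 2 and z of each of marker1, marker2, marker3, marker4, marker5, marker6 in the frame of station below 0.016 m and angle between each of marker1, marker2, marker3, marker4, marker5, marker6's own z axis and vertical below 0.1 rad and linear speed of each of marker1, marker2, marker3, marker4, marker5, marker6 below 0.02 m/s and (horizontal distance between marker1 and socket1 below 0.006 m or horizontal distance between marker1 and socket2 below 0.006 m or horizontal distance between marker1 and socket3 below 0.006 m or horizontal distance between marker1 and socket4 below 0.006 m or horizontal distance between marker1 and socket5 below 0.006 m or horizontal distance between marker1 and socket6 below 0.006 m) and (horizontal distance between marker2 and socket1 below 0.006 m or horizontal distance between marker2 and socket2 below 0.006 m or horizontal distance between marker2 and socket3 below 0.006 m or horizontal distance between marker2 and socket4 below 0.006 m or horizontal distance between marker2 and socket5 below 0.006 m or horizontal distance between marker2 and socket6 below 0.006 m) and (horizontal distance between marker3 and socket1 below 0.006 m or horizontal distance between marker3 and socket2 below 0.006 m or horizontal distance between marker3 and socket3 below 0.006 m or horizontal distance between marker3 and socket4 below 0.006 m or horizontal distance between marker3 and socket5 below 0.006 m or horizontal distance between marker3 and socket6 below 0.006 m) and (horizontal distance between marker4 and socket1 below 0.006 m or horizontal distance between marker4 and socket2 below 0.006 m or horizontal distance between marker4 and socket3 below 0.006 m or horizontal distance between marker4 and socket4 below 0.006 m or horizontal distance between marker4 and socket5 below 0.006 m or horizontal distance between marker4 and socket6 below 0.006 m) and (horizontal distance between marker5 and socket1 below 0.006 m or horizontal distance between marker5 and socket2 below 0.006 m or horizontal distance between marker5 and socket3 below 0.006 m or horizontal distance between marker5 and socket4 below 0.006 m or horizontal distance between marker5 and socket5 below 0.006 m or horizontal distance between marker5 and socket6 below 0.006 m) and (horizontal distance between marker6 and socket1 below 0.006 m or horizontal distance between marker6 and socket2 below 0.006 m or horizontal distance between marker6 and socket3 below 0.006 m or horizontal distance between marker6 and socket4 below 0.006 m or horizontal distance between marker6 and socket5 below 0.006 m or horizontal distance between marker6 and socket6 below 0.006 m)), for 0.2 s.
At the end, for the whole second after the job is handed in: The tape roll lies flat on the floor of the tray. The guide plate lies flush on the station (underside within 3 mm of the station's top, centred within 5 mm, level), and every marker present stands upright in a socket, within 6 mm of its centre, pushed home to within 3 mm; all at rest and released (all of step 1 and all of step 3 and linear speed of plate below 0.02 m/s); the robot touches nothing.
It fails at once if a bystander is shifted more than 40 mm (distance of any of gluestick, papercup, waterbottle, scissors, stapler, eraser from where it was at the start of the episode above 0.04 m).
Of marker1, marker2, marker3, marker4, marker5, marker6 only 4 to 6 are there at a start; the rules pass over those that are not, and their reading is None.
At some moment in a run one of plate, tape may be knocked a few centimetres aside while the robot is not near it.
It also fails if it takes over 210 s, if anything falls off the work surface, if the arm or the gripper's body presses on something with over 40 N, if the wrist force passes 120 N, or if a joint passes its speed limit or range.

## Working session

There is one attempt and no reset: what is moved stays moved. The work goes in short steps, Python scripts to look and compute and a tool call to move; the robot and the scene stay as the last step left them, time stands still between calls to the robot, and variables do not carry over. Pictures are saved under pics/ and viewed, at most 14 in all, crops included, and the job is handed in when it is done.

Besides the shell and the picture viewer there is one more tool, called by a JSON object that holds its "fn" and its "kwargs". send_rows: Moves the arm, as the interface text tells. Its arguments: {"type":"object","properties":{"steps":{"type":"array"},"newtons":{"type":"number"}},"required":["steps"]}

```bash
mkdir -p pics; ls; cat > h.py <<'E'
import numpy as np, cv2
from bench import ctrl
def shot(n,fn):
    im=ctrl.get_image(n); np.savez('pics/'+fn+'.npz',**im)
    cv2.imwrite('pics/'+fn+'.png',im['pixels'][:,:,::-1]); return im
def ray(im,u,v,z):
    K,T=im['K'],im['cam_to_world']
    d=T[:3,:3]@np.linalg.solve(K,[u,v,1.]); o=T[:3,3]
    return o+d*(z-o[2])/d[2]
def proj(im,p):
    K,T=im['K'],im['cam_to_world']
    c=K@(T[:3,:3].T@(np.array(p)-T[:3,3])); return c[:2]/c[2]
E
python3 - <<'E'
from h import *
for n in('top','side'):
    im=shot(n,n+'0'); print(im['K'],im['cam_to_world'].round(3))
print(ctrl.get_state())
E
```

```text
pics
[[420.95821946   0.         274.76716276]
 [  0.         420.95821946 212.4646129 ]
 [  0.           0.           1.        ]] [[-0.022 -0.997  0.079  0.48 ]
 [-1.     0.021 -0.004  0.006]
 [ 0.003 -0.079 -0.997  1.046]
 [ 0.     0.     0.     1.   ]]
[[411.64731996   0.         277.52986132]
 [  0.         411.64731996 209.42370503]
 [  0.           0.           1.        ]] [[-0.839 -0.333  0.431  0.132]
 [-0.544  0.533 -0.648  0.624]
 [-0.014 -0.778 -0.628  0.693]
 [ 0.     0.     0.     1.   ]]
{'time': 0.1, 'joint_positions': array([ 1.32709547,  0.32171589, -0.07007941,  1.45158851,  0.02260875,
        1.37079773, -0.05690724]), 'qd': array([ 0.00020485, -0.00230261, -0.00045366, -0.00400079, -0.00026296,
       -0.00060195,  0.0003459 ]), 'joint_torque': array([-3.70612179e-04, -4.92574167e+01, -4.05976865e-01, -3.13398564e+01,
       -6.40632631e-02,  3.95077514e-02,  1.00474333e-04]), 'position': array([ 0.16554413, -0.62806229,  0.23557442]), 'tool_rot': array([-3.11384807e+00, -4.03642878e-01,  5.11760751e-04]), 'ft_force': array([-0.96274179, -0.48619952, -0.05882977]), 'torque': array([ 0.03741063, -0.03268933, -0.02907629]), 'grip_force': 0.0, 'grip_width': 0.9970779573170827}
```

View pics/top0.png

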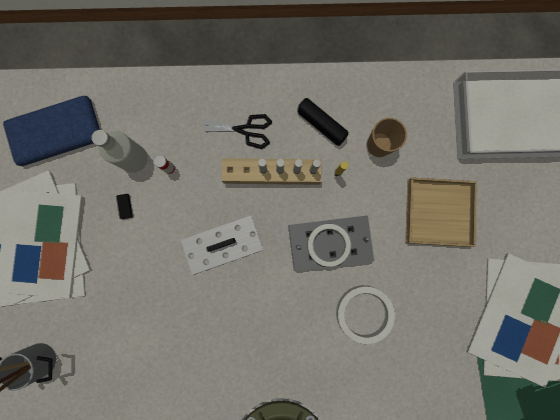

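View pics/side0.png

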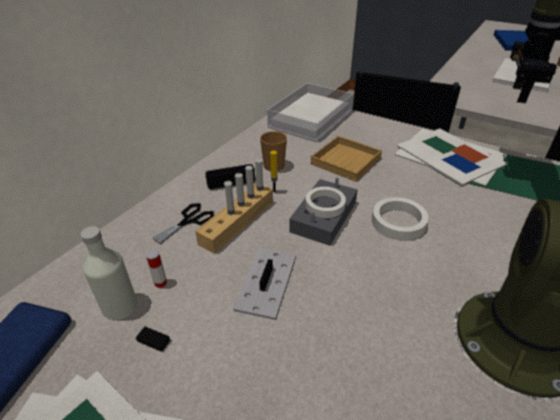

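The top view shows four white markers in the holder at (263..316,166) and a yellow look-alike at (341,170). There are two rings: one on the station at (329,244), and a larger one on the table at (366,315). The plate is at (222,245) and the tray at (441,212). The ring on the station fits the task. I'll confirm it in a crop.

```bash
cat >> h.py <<'E'
def load(fn): return dict(np.load('pics/'+fn+'.npz'))
def comp(m,u,v):
    n,l,s,c=cv2.connectedComponentsWithStats(m.astype(np.uint8),connectivity=4)
    return l==l[v,u], s[l[v,u]]
def rectof(im,m,z):
    c=max(cv2.findContours(m.astype(np.uint8),cv2.RETR_EXTERNAL,cv2.CHAIN_APPROX_NONE)[0],key=cv2.contourArea)
    # rectify to mm in plane z
    p=np.array([ray(im,u,v,z)[:2] for u,v in c[:,0].astype(float)])*1000
    return cv2.minAreaRect(p.astype(np.float32)),p
E
python3 - <<'E'
from h import *
im=load('top0'); px=im['pixels'][:,:,::-1].copy()
cv2.imwrite('pics/crop0.png',cv2.resize(px[145:350,170:410],None,fx=2.9,fy=2.9,interpolation=cv2.INTER_CUBIC)[:600])
hsv=cv2.cvtColor(px,cv2.COLOR_BGR2HSV)
for (u,v) in [(300,228),(200,255),(329,223),(337,315),(441,212),(243,170),(271,182),(420,190),(240,262),(263,164),(375,210),(220,244)]: print((u,v),hsv[v,u])
E
```

```text
(300, 228) [45  5 96]
(200, 255) [ 24   8 150]
(329, 223) [50  8 91]
(337, 315) [30 19 79]
(441, 212) [ 20  99 134]
(243, 170) [ 20  87 129]
(271, 182) [20 99 67]
(420, 190) [ 19  99 139]
(240, 262) [ 22  20 137]
(263, 164) [ 33  15 158]
(375, 210) [ 22  21 135]
(220, 244) [75 15 33]
```

View pics/crop0.png

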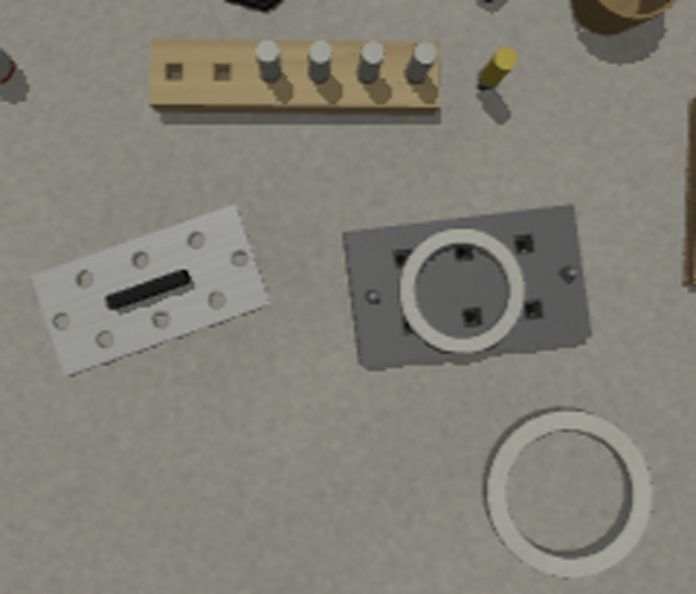

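The crop confirms it: the ring on the station, at (329,244) and about 43 px (≈100 mm) across, is the tape meant. The ring at (366,315) is larger, so it isn't. Next I'll measure.

```bash
cat > meas.py <<'E'
from h import *
def masks(im):
    hsv=cv2.cvtColor(im['pixels'],cv2.COLOR_RGB2HSV).astype(int); return hsv[...,0],hsv[...,1],hsv[...,2]
def roi(u0,v0,u1,v1):
    r=np.zeros((420,560),bool); r[v0:v1,u0:u1]=1; return r
if __name__=='__main__':
    im=load('top0'); H,S,V=masks(im)
    def show(name,m,z):
        c=[x for x in cv2.findContours(m.astype(np.uint8),0,1)[0]]; c=max(c,key=cv2.contourArea); mm=np.zeros((420,560),np.uint8); cv2.drawContours(mm,[c],-1,1,-1)
        r,p=rectof(im,mm,z); b=cv2.boundingRect(c); print(name,np.round(r[0],1),np.round(r[1],1),round(r[2],2),'px',b); return mm
    show('plate',roi(175,210,268,280)&(V>143)&(S<25),.008)
    show('handle',roi(200,233,242,257)&(V<70),.038)
    show('station',roi(280,208,380,280)&(V<118),.045)
    m=roi(300,218,358,272)&(V>118)&(S<40); mm=show('tape',m,.069)
    r,p=rectof(im,mm,.069); print('circ',cv2.minEnclosingCircle(p.astype(np.float32)))
    show('tray',roi(400,170,485,255)&(S>55),.03)
    show('block',roi(212,150,328,193)&(S>55),.046)
    for k,(u,v) in enumerate([(175,72),(222,72)]): print('open',ray(im,170+u/2.9,145+v/2.9,.046).round(4))
    for (u,v) in [(373,296),(569,273)]: print('post',ray(im,170+u/2.9,145+v/2.9,.075).round(4))
    for (u,v) in [(402,259),(464,252),(524,243),(472,317),(533,309)]: print('sock',ray(im,170+u/2.9,145+v/2.9,.045).round(4))
    for (u,v) in [(61,321),(105,339),(161,320),(217,299),(240,258),(197,240),(140,260),(85,278)]: print('hole',ray(im,170+u/2.9,145+v/2.9,.008).round(4))
    for (u,v) in [(266,47),(319,47),(372,47),(425,49)]: print('mk top',ray(im,170+u/2.9,145+v/2.9,.136).round(4))
    s=load('side0')
    for y in (0.037,-0.003,-0.043,-0.083): print(proj(s,[.61,y,.136]))
E
python3 meas.py
python3 - <<'E'
from h import *
s=load('side0')['pixels'][:,:,::-1]
cv2.imwrite('pics/crop1.png',cv2.resize(s[130:330,190:370],None,fx=3,fy=3,interpolation=cv2.INTER_CUBIC))
E
```

```text
plate [487.1 134.7] [ 89.9 183.8] 18.13 px (181, 216, 82, 58)
handle [485.9 132.1] [12.8 70.7] 17.23 px (207, 238, 29, 14)
station [ 480.4 -129.1] [119.1 193.2] 5.78 px (288, 215, 86, 58)
tape [ 479.5 -121.9] [97.3 97. ] 88.41 px (308, 224, 43, 43)
circ ((480.22705078125, -121.45951080322266), 49.660011291503906)
tray [ 554.1 -400.9] [168.  160.6] 85.49 px (406, 178, 71, 69)
block [659.7   8.6] [239.9  61.5] 88.06 px (221, 158, 101, 27)
open [0.6643 0.1064 0.046 ]
open [0.6635 0.0674 0.046 ]
post [ 0.4761 -0.0511  0.075 ]
post [ 0.4909 -0.2072  0.075 ]
sock [ 0.5056 -0.0774  0.045 ]
sock [ 0.5103 -0.1284  0.045 ]
sock [ 0.5166 -0.1778  0.045 ]
sock [ 0.4571 -0.1332  0.045 ]
sock [ 0.4626 -0.1833  0.045 ]
hole [0.4604 0.2093 0.008 ]
hole [0.4445 0.1723 0.008 ]
hole [0.4594 0.1248 0.008 ]
hole [0.4761 0.0772 0.008 ]
hole [0.5104 0.0571 0.008 ]
hole [0.5265 0.0934 0.008 ]
hole [0.5105 0.142  0.008 ]
hole [0.4963 0.1888 0.008 ]
mk top [0.6654 0.0284 0.136 ]
mk top [ 0.6645 -0.0116  0.136 ]
mk top [ 0.6637 -0.0516  0.136 ]
mk top [ 0.6613 -0.0916  0.136 ]
[244.92168924 192.35699652]
[255.11398239 183.69668504]
[264.77141085 175.49084389]
[273.9350006  167.70461361]
```

View pics/crop1.png

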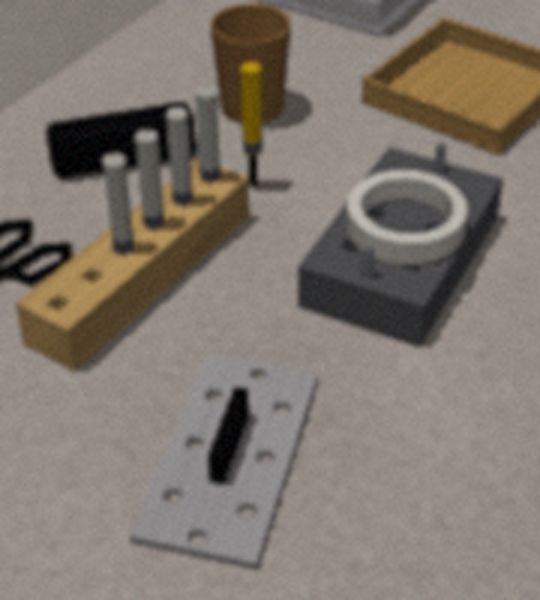

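Four markers have black noses in the holder, with tops at crop (115,160), (147,136), (177,115) and (207,99). The yellow pen stands apart at crop (251,90). The tape lies between the posts. First I turn the tool so it closes along x.

{"fn": "send_rows", "kwargs": {"steps": [{"turn": -1, "grip": 0.42}, {"turn": -1}, {"turn": -1}, {"turn": -1}, {"turn": -1}, {"turn": -1}, {"turn": -1}, {"turn": -1}, {"turn": -1}, {"turn": -1}, {"turn": -0.12}, {}]}}

```text
validation failed for argument at $.st...
```

```bash
cat > go.py <<'E'
import sys
from h import *
from scipy.spatial.transform import Rotation as Ro
def pose():
    s=ctrl.get_state(); R=Ro.from_rotvec(s['tool_rot']).as_matrix()
    return s,np.array(s['position']),R
if __name__=='__main__':
    s,p,R=pose()
    print('t',round(s['time'],2),'p',p.round(4),'yaw',np.degrees(np.arctan2(R[1,0],R[0,0])).round(2),'tilt',np.degrees(np.arccos(-R[2,2])).round(2),'F',np.round(s['ft_force'],1),'gw',round(s['grip_width']*87,1),'gf',round(s['grip_force'],1),'j7',round(s['joint_positions'][6],2))
    a=[float(x) for x in sys.argv[1:]]
    for i in range(0,len(a),3):
        t=np.array(a[i:i+3]); d=R.T@(t-p)/.06; print('units to',t,d.round(3)); p=t
E
python3 go.py .5238 -.1173 .2 .5238 -.1173 .062
```

```text
t 0.1 p [ 0.1655 -0.6281  0.2356] yaw 14.77 tilt 0.1 F [-1.  -0.5 -0.1] gw 86.7 gf 0.0 j7 -0.06
units to [ 0.5238 -0.1173  0.2   ] [ 7.944 -6.708  0.604]
units to [ 0.5238 -0.1173  0.062 ] [0.    0.004 2.3  ]
```

{"fn": "send_rows", "kwargs": {"steps": [{"tx": 0, "ty": 0, "tz": 0, "turn": -1, "grip": 0.42}, {"tx": 0, "ty": 0, "tz": 0, "turn": -1, "grip": 0.42}, {"tx": 0, "ty": 0, "tz": 0, "turn": -1, "grip": 0.42}, {"tx": 0, "ty": 0, "tz": 0, "turn": -1, "grip": 0.42}, {"tx": 0, "ty": 0, "tz": 0, "turn": -1, "grip": 0.42}, {"tx": 0, "ty": 0, "tz": 0, "turn": -1, "grip": 0.42}, {"tx": 0, "ty": 0, "tz": 0, "turn": -1, "grip": 0.42}, {"tx": 0, "ty": 0, "tz": 0, "turn": -1, "grip": 0.42}, {"tx": 0, "ty": 0, "tz": 0, "turn": -1, "grip": 0.42}, {"tx": 0, "ty": 0, "tz": 0, "turn": -1, "grip": 0.42}, {"tx": 0, "ty": 0, "tz": 0, "turn": -0.12, "grip": 0.42}]}}

```text
time: 1.48
position: [0.1655, -0.6283, 0.236]
tool_rot: [-2.108, -2.328, -0.001]
ft_force: [0.1, 0.5, 0.5]
grip_width: 0.42
grip_force: 0.0
```

```bash
python3 go.py .5238 -.1173 .2 .5238 -.1173 .062
```

```text
t 1.48 p [ 0.1655 -0.6283  0.236 ] yaw 95.69 tilt 0.06 F [0.1 0.5 0.5] gw 36.5 gf 0.0 j7 1.31
units to [ 0.5238 -0.1173  0.2   ] [7.882 6.786 0.607]
units to [ 0.5238 -0.1173  0.062 ] [-2.0e-03  0.0e+00  2.3e+00]
```

{"fn": "send_rows", "kwargs": {"steps": [{"tx": 0.716, "ty": 0.617, "tz": 0.05, "turn": 0, "grip": 0.42}, {"tx": 0.716, "ty": 0.617, "tz": 0.05, "turn": 0, "grip": 0.42}, {"tx": 0.716, "ty": 0.617, "tz": 0.05, "turn": 0, "grip": 0.42}, {"tx": 0.716, "ty": 0.617, "tz": 0.05, "turn": 0, "grip": 0.42}, {"tx": 0.716, "ty": 0.617, "tz": 0.05, "turn": 0, "grip": 0.42}, {"tx": 0.716, "ty": 0.617, "tz": 0.05, "turn": 0, "grip": 0.42}, {"tx": 0.716, "ty": 0.617, "tz": 0.05, "turn": 0, "grip": 0.42}, {"tx": 0.716, "ty": 0.617, "tz": 0.05, "turn": 0, "grip": 0.42}, {"tx": 0.716, "ty": 0.617, "tz": 0.05, "turn": 0, "grip": 0.42}, {"tx": 0.716, "ty": 0.617, "tz": 0.05, "turn": 0, "grip": 0.42}, {"tx": 0.716, "ty": 0.617, "tz": 0.1, "turn": 0, "grip": 0.42}, {"tx": 0, "ty": 0, "tz": 0, "turn": 0, "grip": 0.42}]}}

```text
time: 2.98
position: [0.5254, -0.1118, 0.2003]
tool_rot: [-2.098, -2.336, -0.004]
ft_force: [0.4, -0.5, -0.5]
grip_width: 0.415
grip_force: 0.0
```

```bash
python3 go.py .5238 -.1173 .2 .5238 -.1173 .062
```

```text
t 2.98 p [ 0.5254 -0.1118  0.2003] yaw 96.13 tilt 0.19 F [ 0.4 -0.5 -0.5] gw 36.1 gf 0.0 j7 0.18
units to [ 0.5238 -0.1173  0.2   ] [-0.088 -0.035  0.004]
units to [ 0.5238 -0.1173  0.062 ] [-7.0e-03 -2.0e-03  2.3e+00]
```

{"fn": "send_rows", "kwargs": {"steps": [{"tx": 0, "ty": 0, "tz": 0.8, "turn": 0, "grip": 0.42}, {"tx": 0, "ty": 0, "tz": 0.5, "turn": 0, "grip": 0.42}, {"tx": 0, "ty": 0, "tz": 0.2, "turn": 0, "grip": 0.42}, {"tx": 0, "ty": 0, "tz": 0, "turn": 0, "grip": 0.42}, {"tx": 0, "ty": 0, "tz": 0, "turn": 0, "grip": 0.42}]}}

```text
time: 3.6
position: [0.5246, -0.1181, 0.1119]
tool_rot: [2.107, 2.327, 0.001]
ft_force: [0.1, -0.0, -0.2]
grip_width: 0.417
grip_force: 0.0
```

```bash
python3 go.py .5238 -.1173 .062; python3 - <<'E'
from h import *
a=shot('top','a')['pixels'];b=shot('side','b')['pixels']
f=lambda x:cv2.resize(x,(400,480),interpolation=cv2.INTER_CUBIC)
cv2.imwrite('pics/c2.png',np.hstack([f(a[195:315,270:370]),f(b[130:250,270:370])])[:,:,::-1])
E
```

```text
t 3.6 p [ 0.5246 -0.1181  0.1119] yaw 95.69 tilt 0.13 F [ 0.1 -0.  -0.2] gw 36.3 gf 0.0 j7 0.12
units to [ 0.5238 -0.1173  0.062 ] [ 0.016 -0.014  0.832]
```

View pics/c2.png

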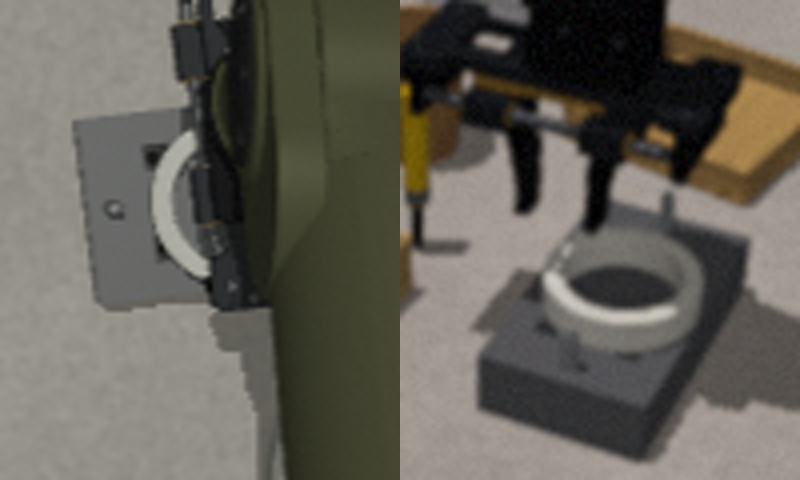

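The fingers (crop (525,205) and (595,215)) sit on either side of the far wall of the ring, so I go down and grip.

{"fn": "send_rows", "kwargs": {"newtons": 25, "steps": [{"tx": 0.016, "ty": -0.014, "tz": 0.4, "turn": 0, "grip": 0.42}, {"tx": 0, "ty": 0, "tz": 0.25, "turn": 0, "grip": 0.42}, {"tx": 0, "ty": 0, "tz": 0.15, "turn": 0, "grip": 0.42}, {"tx": 0, "ty": 0, "tz": 0, "turn": 0, "grip": 0.42}, {"tx": 0, "ty": 0, "tz": 0, "turn": 0, "grip": 0.05}, {"tx": 0, "ty": 0, "tz": 0, "turn": 0, "grip": 0.05}, {"tx": 0, "ty": 0, "tz": 0, "turn": 0, "grip": 0.05}, {"tx": 0, "ty": 0, "tz": 0, "turn": 0, "grip": 0.05}]}}

```text
time: 4.7
position: [0.5232, -0.1169, 0.063]
tool_rot: [2.107, 2.329, 0.001]
ft_force: [0.1, 0.2, 1.2]
grip_width: 0.149
grip_force: 24.0
```

```bash
python3 go.py .52 -.117 .18 .598 -.404 .18
```

```text
t 4.7 p [ 0.5232 -0.1169  0.063 ] yaw 95.74 tilt 0.06 F [0.1 0.2 1.2] gw 12.9 gf 24.0 j7 0.08
units to [ 0.52  -0.117  0.18 ] [ 0.002 -0.052 -1.95 ]
units to [ 0.598 -0.404  0.18 ] [-4.889e+00  8.150e-01  3.000e-03]
```

{"fn": "send_rows", "kwargs": {"steps": [{"tx": 0, "ty": 0, "tz": -0.4, "turn": 0, "grip": 0.05}, {"tx": 0, "ty": 0, "tz": -0.8, "turn": 0, "grip": 0.05}, {"tx": 0, "ty": 0, "tz": -0.75, "turn": 0, "grip": 0.05}, {"tx": -0.6, "ty": 0.08, "tz": 0, "turn": 0, "grip": 0.05}, {"tx": -0.8, "ty": 0.107, "tz": 0, "turn": 0, "grip": 0.05}, {"tx": -0.8, "ty": 0.107, "tz": 0, "turn": 0, "grip": 0.05}, {"tx": -0.8, "ty": 0.107, "tz": 0, "turn": 0, "grip": 0.05}, {"tx": -0.8, "ty": 0.107, "tz": 0, "turn": 0, "grip": 0.05}, {"tx": -0.6, "ty": 0.08, "tz": 0, "turn": 0, "grip": 0.05}, {"tx": -0.37, "ty": 0.052, "tz": 0, "turn": 0, "grip": 0.05}, {"tx": 0, "ty": 0, "tz": 0, "turn": 0, "grip": 0.05}]}}

```text
time: 6.08
position: [0.5885, -0.3999, 0.1782]
tool_rot: [-2.111, -2.325, 0.001]
ft_force: [-1.0, -0.3, -0.9]
grip_width: 0.148
grip_force: 24.0
```

```bash
python3 go.py .59 -.398 .03; python3 - <<'E'
from h import *
a=shot('top','a')['pixels'];b=shot('side','b')['pixels']
f=lambda x:cv2.resize(x,(400,400),interpolation=cv2.INTER_CUBIC)
cv2.imwrite('pics/c3.png',np.hstack([f(a[150:270,380:500]),f(b[70:210,280:420])])[:,:,::-1])
E
```

```text
t 6.08 p [ 0.5885 -0.3999  0.1782] yaw 95.54 tilt 0.1 F [-1.  -0.3 -0.9] gw 12.9 gf 24.0 j7 0.47
units to [ 0.59  -0.398  0.03 ] [0.027 0.031 2.47 ]
```

View pics/c3.png

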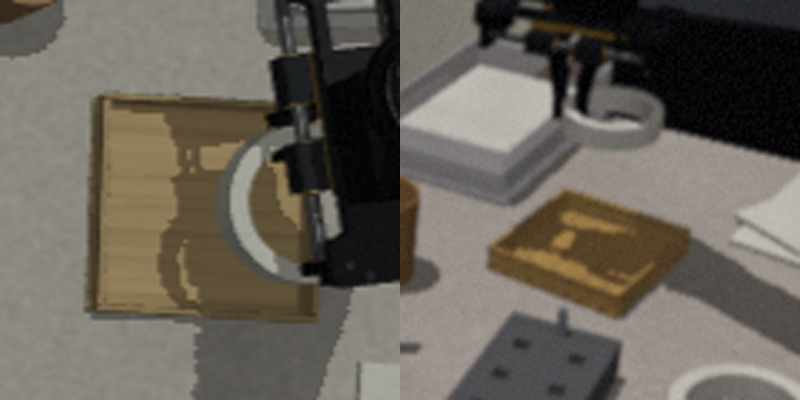

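The tape is held level above the tray, and its sideways offset in the top view is parallax. I lower it.

{"fn": "send_rows", "kwargs": {"steps": [{"tx": 0.027, "ty": 0.031, "tz": 0.7, "turn": 0, "grip": 0.05}, {"tx": 0, "ty": 0, "tz": 0.7, "turn": 0, "grip": 0.05}, {"tx": 0, "ty": 0, "tz": 0.55, "turn": 0, "grip": 0.05}, {"tx": 0, "ty": 0, "tz": 0.3, "turn": 0, "grip": 0.05}, {"tx": 0, "ty": 0, "tz": 0.2, "turn": 0, "grip": 0.05}, {"tx": 0, "ty": 0, "tz": 0.1, "turn": 0, "grip": 0.05}, {"tx": 0, "ty": 0, "tz": 0, "turn": 0, "grip": 0.05}, {"tx": 0, "ty": 0, "tz": 0, "turn": 0, "grip": 0.05}]}}

```text
time: 7.18
position: [0.5919, -0.3964, 0.0277]
tool_rot: [2.107, 2.328, 0.0]
ft_force: [-0.8, 0.6, -0.6]
grip_width: 0.148
grip_force: 24.0
```

```bash
python3 go.py .59 -.398 .022
```

```text
t 7.17 p [ 0.5919 -0.3964  0.0277] yaw 95.72 tilt 0.1 F [-0.8  0.6 -0.6] gw 12.9 gf 24.0 j7 0.42
units to [ 0.59  -0.398  0.022] [-0.024 -0.034  0.095]
```

{"fn": "send_rows", "kwargs": {"steps": [{"tx": -0.02, "ty": -0.03, "tz": 0.08, "turn": 0, "grip": 0.05}, {"tx": 0, "ty": 0, "tz": 0, "turn": 0, "grip": 0.05}, {"tx": 0, "ty": 0, "tz": 0, "turn": 0, "grip": 0.24}, {"tx": 0, "ty": 0, "tz": 0, "turn": 0, "grip": 0.24}, {"tx": 0, "ty": 0, "tz": -0.15, "turn": 0, "grip": 0.24}, {"tx": 0, "ty": 0, "tz": -0.4, "turn": 0, "grip": 0.24}, {"tx": 0, "ty": 0, "tz": -0.8, "turn": 0, "grip": 0.24}, {"tx": 0, "ty": 0, "tz": -0.8, "turn": 0, "grip": 0.24}, {"tx": 0, "ty": 0, "tz": -0.5, "turn": 0, "grip": 0.24}, {"tx": 0.8, "ty": 0, "tz": 0, "turn": 0, "grip": 0.4}, {"tx": 0.9, "ty": -0.2, "tz": 0, "turn": 0, "grip": 0.4}, {"tx": 0.9, "ty": -0.2, "tz": 0, "turn": 0, "grip": 0.4}]}}

```text
time: 8.68
position: [0.5503, -0.2427, 0.1829]
tool_rot: [2.105, 2.328, 0.001]
ft_force: [0.5, 0.6, 0.8]
grip_width: 0.393
grip_force: 0.0
```

```bash
python3 go.py .4865 .1335 .2; python3 - <<'E'
from h import *
a=shot('top','a');b=shot('side','b')
f=lambda x,s:cv2.resize(x,s,interpolation=cv2.INTER_CUBIC)
cv2.imwrite('pics/c4.png',np.hstack([f(a['pixels'][140:290,170:500],(550,250)),f(b['pixels'][110:310,230:400],(212,250))])[:,:,::-1])
E
```

```text
t 8.68 p [ 0.5503 -0.2427  0.1829] yaw 95.75 tilt 0.15 F [0.5 0.6 0.8] gw 34.2 gf 0.0 j7 0.32
units to [0.4865 0.1335 0.2   ] [ 6.344 -0.429 -0.296]
```

View pics/c4.png

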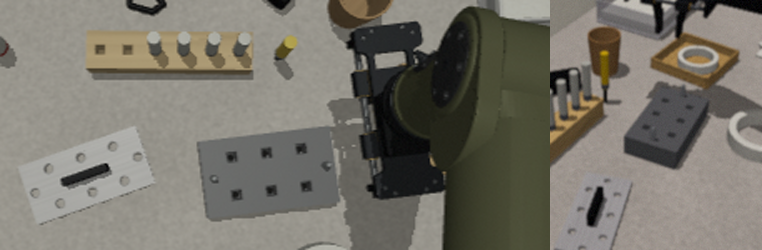

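The tape lies flat in the tray (right, at (698,58)), and the station is clear. I refine the station from its six sockets, and recheck the plate.

```bash
cat > st.py <<'E'
from meas import *
def fit(L,W):  # 2D rigid fit world = R L + t
    lc,wc=L.mean(0),W.mean(0); A=(L-lc).T@(W-wc); th=np.arctan2(A[0,1]-A[1,0],A[0,0]+A[1,1])
    R=np.array([[np.cos(th),-np.sin(th)],[np.sin(th),np.cos(th)]]); t=wc-R@lc
    return t,np.degrees(th),np.linalg.norm((L@R.T+t)-W,axis=1)*1000
def spots(im,c,yaw,L,z,dark,half=5):
    g=im['pixels'].astype(float).mean(2); W=[]
    y=np.radians(yaw); R=np.array([[np.cos(y),-np.sin(y)],[np.sin(y),np.cos(y)]])
    for l in L:
        u,v=np.round(proj(im,[*(np.array(c)+R@l),z])).astype(int)
        w=g[v-half:v+half+1,u-half:u+half+1]; bg=np.median(np.r_[w[0],w[-1],w[:,0],w[:,-1]])
        k=np.clip(bg-w-dark,0,None); yy,xx=np.mgrid[v-half:v+half+1,u-half:u+half+1]
        W.append(ray(im,(k*xx).sum()/k.sum(),(k*yy).sum()/k.sum(),z)[:2])
    return np.array(W)
L6=np.array([(x,y) for x in(-.027,.027) for y in(-.05,0,.05)])
if __name__=='__main__':
    for n in 'ab':
        im=load(n)
        W=spots(im,(.4835,-.13),5.8,L6,.045,12); print(n,'station',*fit(L6,W))
        Lp=np.vstack([L6,[(0,-.08),(0,.08)]])
        W=spots(im,(.486,.1335),17.8,Lp,.008,8); print(n,'plate',*fit(Lp,W))
E
python3 st.py
```

```text
a station [ 0.485195   -0.12967688] 5.6860892687406706 [0.02390285 0.03095151 0.08562133 0.00872656 0.03133711 0.10009001]
a plate [0.48710913 0.13530897] 18.076393572326772 [0.36177954 1.79149569 0.73690755 0.3443553  0.26769095 0.78771649
 3.89903204 1.0379363 ]
b station [ 0.48871909 -0.12881283] 5.8963503876581935 [0.14352849 0.18502227 0.29841765 0.05341414 0.12079063 0.18394695]
b plate [0.48638534 0.13523017] 16.29470395042436 [0.37049603 2.97906215 2.36478636 7.97719377 7.41704932 3.52272556
 6.78383064 1.88463761]
```

{"fn": "send_rows", "kwargs": {"steps": [{"tx": 0.8, "ty": -0.06, "tz": 0, "turn": -0.2, "grip": 0.4}, {"tx": 0.95, "ty": -0.04, "tz": 0, "turn": -0.2, "grip": 0.4}, {"tx": 0.95, "ty": -0.02, "tz": 0, "turn": -0.2, "grip": 0.4}, {"tx": 0.95, "ty": 0, "tz": 0, "turn": -0.2, "grip": 0.4}, {"tx": 0.95, "ty": 0, "tz": 0, "turn": -0.2, "grip": 0.4}, {"tx": 0.9, "ty": 0.02, "tz": 0, "turn": -0.2, "grip": 0.4}, {"tx": 0.6, "ty": 0.02, "tz": 0.4, "turn": -0.34, "grip": 0.4}, {"tx": 0, "ty": 0, "tz": 0.6, "turn": 0, "grip": 0.4}, {"tx": 0, "ty": 0, "tz": 0, "turn": 0, "grip": 0.4}, {"tx": 0, "ty": 0, "tz": 0, "turn": 0, "grip": 0.4}]}}

```text
time: 10.02
position: [0.4809, 0.1146, 0.1224]
tool_rot: [1.845, 2.54, 0.002]
ft_force: [-0.2, 0.1, 0.7]
grip_width: 0.403
grip_force: 0.0
```

```bash
python3 go.py .487 .135 .12 .487 .135 .028; python3 - <<'E'
from st import *
a=shot('top','a'); H,S,V=masks(a)
m=roi(175,210,268,280)&(V>143)&(S<25)
print(rectof(a,m,.008)[0])
E
```

```text
t 10.03 p [0.4809 0.1146 0.1224] yaw 108.0 tilt 0.12 F [-0.2  0.1  0.7] gw 35.1 gf 0.0 j7 -0.1
units to [0.487 0.135 0.12 ] [0.292 0.202 0.041]
units to [0.487 0.135 0.028] [ 1.000e-03 -3.000e-03  1.533e+00]
((504.79901123046875, 72.835205078125), (101.41976928710938, 130.44003295898438), 88.8501205444336)
```

{"fn": "send_rows", "kwargs": {"newtons": 40, "steps": [{"tx": 0.292, "ty": 0.202, "tz": 0, "turn": 0, "grip": 0.4}, {"tx": 0, "ty": 0, "tz": 0.5, "turn": 0, "grip": 0.4}, {"tx": 0, "ty": 0, "tz": 0.6, "turn": 0, "grip": 0.4}, {"tx": 0, "ty": 0, "tz": 0.3, "turn": 0, "grip": 0.4}, {"tx": 0, "ty": 0, "tz": 0.17, "turn": 0, "grip": 0.4}, {"tx": 0, "ty": 0, "tz": 0, "turn": 0, "grip": 0.4}, {"tx": 0, "ty": 0, "tz": 0, "turn": 0, "grip": 0.4}]}}

```text
time: 10.95
position: [0.4867, 0.1354, 0.0276]
tool_rot: [1.845, 2.541, 0.002]
ft_force: [-0.3, -0.0, -0.0]
grip_width: 0.397
grip_force: 0.0
```

```bash
python3 go.py .487 .135 .028; python3 - <<'E'
from h import *
b=shot('side','b')['pixels']
cv2.imwrite('pics/c5.png',cv2.resize(b[210:330,210:330],(480,480),interpolation=cv2.INTER_CUBIC)[:,:,::-1])
E
```

```text
t 10.95 p [0.4867 0.1354 0.0276] yaw 108.04 tilt 0.11 F [-0.3 -0.  -0. ] gw 34.6 gf 0.0 j7 -0.28
units to [0.487 0.135 0.028] [-0.008  0.003 -0.007]
```

View pics/c5.png

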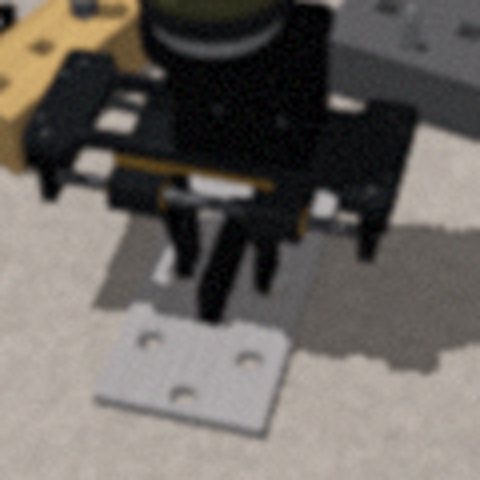

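The fingers straddle the black rib. I grip and lift.

{"fn": "send_rows", "kwargs": {"newtons": 40, "steps": [{"tx": 0, "ty": 0, "tz": 0, "turn": 0, "grip": 0.03}, {"tx": 0, "ty": 0, "tz": 0, "turn": 0, "grip": 0.03}, {"tx": 0, "ty": 0, "tz": 0, "turn": 0, "grip": 0.03}, {"tx": 0, "ty": 0, "tz": -0.3, "turn": 0, "grip": 0.03}, {"tx": 0, "ty": 0, "tz": -0.7, "turn": 0, "grip": 0.03}, {"tx": 0, "ty": 0, "tz": -0.8, "turn": 0, "grip": 0.03}, {"tx": 0, "ty": 0, "tz": -0.4, "turn": 0.55, "grip": 0.03}, {"tx": 0, "ty": 0, "tz": 0, "turn": 1, "grip": 0.03}, {"tx": 0, "ty": 0, "tz": 0, "turn": 0, "grip": 0.03}]}}

```text
time: 12.12
position: [0.4855, 0.1352, 0.1592]
tool_rot: [2.107, 2.329, -0.0]
ft_force: [0.5, -0.4, -2.7]
grip_width: 0.134
grip_force: 40.0
```

```bash
python3 go.py .485 -.1297 .16
```

```text
t 12.12 p [0.4855 0.1352 0.1592] yaw 95.75 tilt 0.05 F [ 0.5 -0.4 -2.7] gw 11.7 gf 40.0 j7 -0.33
units to [ 0.485  -0.1297  0.16  ] [-4.392 -0.45  -0.01 ]
```

{"fn": "send_rows", "kwargs": {"steps": [{"tx": -0.5, "ty": -0.05, "tz": 0, "turn": 0, "grip": 0.03}, {"tx": -0.7, "ty": -0.075, "tz": 0, "turn": 0, "grip": 0.03}, {"tx": -0.8, "ty": -0.08, "tz": 0, "turn": 0, "grip": 0.03}, {"tx": -0.8, "ty": -0.08, "tz": 0, "turn": 0, "grip": 0.03}, {"tx": -0.8, "ty": -0.08, "tz": 0, "turn": 0, "grip": 0.03}, {"tx": -0.5, "ty": -0.05, "tz": 0, "turn": 0, "grip": 0.03}, {"tx": -0.29, "ty": -0.035, "tz": 0.3, "turn": 0, "grip": 0.03}, {"tx": 0, "ty": 0, "tz": 0.3, "turn": 0, "grip": 0.03}, {"tx": 0, "ty": 0, "tz": 0, "turn": 0, "grip": 0.03}, {"tx": 0, "ty": 0, "tz": 0, "turn": 0, "grip": 0.03}]}}

```text
time: 13.38
position: [0.485, -0.1277, 0.1224]
tool_rot: [-2.105, -2.331, -0.001]
ft_force: [-0.0, 0.1, -2.7]
grip_width: 0.132
grip_force: 40.0
```

```bash
python3 go.py .485 -.1297 .073; python3 - <<'E'
from h import *
a=shot('top','a')['pixels'];b=shot('side','b')['pixels']
f=lambda x:cv2.resize(x,(400,400),interpolation=cv2.INTER_CUBIC)
cv2.imwrite('pics/c6.png',np.hstack([f(a[195:295,270:370]),f(b[150:260,270:380])])[:,:,::-1])
E
```

```text
t 13.38 p [ 0.485  -0.1277  0.1224] yaw 95.83 tilt 0.05 F [-0.   0.1 -2.7] gw 11.5 gf 40.0 j7 0.21
units to [ 0.485  -0.1297  0.073 ] [-0.034 -0.004  0.823]
```

View pics/c6.png

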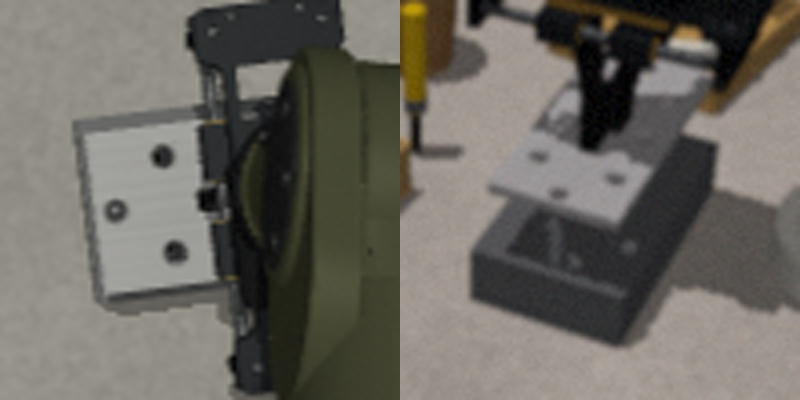

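```bash
python3 - <<'E'
from st import *
a=load('a')
L=np.array([(-.027,.05),(.027,.05),(0,.08)])
for z in (.1024,):
    W=spots(a,(.485,-.1277),5.8,L,z,10,4); t,th,r=fit(L,W); print(W,t,th,r)
P=[ray(a,270+115/4,195+210/4,z)[:2] for z in(.1024,)];print(P)
E
```

```text
[[ 0.45211488 -0.08177185]
 [ 0.50547637 -0.07609966]
 [ 0.47561188 -0.04925325]] [ 0.48409306 -0.1287037 ] 6.08352239975189 [0.18453069 0.16749712 0.09907866]
[array([ 0.47522538, -0.04972122])]
```

The post shows centred in the plate's hole at crop (115,210). I correct by about 1 mm and go down.

{"fn": "send_rows", "kwargs": {"steps": [{"tx": -0.017, "ty": 0.018, "tz": 0.1, "turn": 0.04, "grip": 0.03}, {"tx": 0, "ty": 0, "tz": 0.14, "turn": 0, "grip": 0.03}, {"tx": 0, "ty": 0, "tz": 0.1, "turn": 0, "grip": 0.03}, {"tx": 0, "ty": 0, "tz": 0.1, "turn": 0, "grip": 0.03}, {"tx": 0, "ty": 0, "tz": 0.1, "turn": 0, "grip": 0.03}, {"tx": 0, "ty": 0, "tz": 0, "turn": 0, "grip": 0.03}, {"tx": 0, "ty": 0, "tz": 0, "turn": 0, "grip": 0.03}]}}

```text
time: 14.35
position: [0.486, -0.1299, 0.09]
tool_rot: [-2.115, -2.322, -0.001]
ft_force: [-0.2, 2.4, -4.3]
grip_width: 0.136
grip_force: 40.0
```

```bash
python3 go.py .4861 -.1287 .073
```

```text
t 14.35 p [ 0.486  -0.1299  0.09  ] yaw 95.35 tilt 0.05 F [-0.2  2.4 -4.3] gw 11.9 gf 40.0 j7 0.18
units to [ 0.4861 -0.1287  0.073 ] [0.019 0.004 0.283]
```

{"fn": "send_rows", "kwargs": {"steps": [{"tx": 0.015, "ty": 0, "tz": 0.07, "turn": 0, "grip": 0.03}, {"tx": 0, "ty": 0, "tz": 0.07, "turn": 0, "grip": 0.03}, {"tx": 0, "ty": 0, "tz": 0.07, "turn": 0, "grip": 0.03}, {"tx": 0, "ty": 0, "tz": 0, "turn": 0, "grip": 0.03}, {"tx": 0, "ty": 0, "tz": 0, "turn": 0, "grip": 0.03}]}}

```text
time: 14.98
position: [0.4858, -0.1296, 0.0774]
tool_rot: [-2.116, -2.322, 0.0]
ft_force: [0.8, 2.0, -4.1]
grip_width: 0.134
grip_force: 40.0
```

```bash
python3 go.py .4861 -.1287 .073
```

```text
t 14.97 p [ 0.4858 -0.1296  0.0774] yaw 95.33 tilt 0.01 F [ 0.8  2.  -4.1] gw 11.7 gf 40.0 j7 0.16
units to [ 0.4861 -0.1287  0.073 ] [0.015 0.007 0.073]
```

{"fn": "send_rows", "kwargs": {"steps": [{"tx": 0.012, "ty": 0.005, "tz": 0.05, "turn": 0, "grip": 0.03}, {"tx": 0, "ty": 0, "tz": 0.03, "turn": 0, "grip": 0.03}, {"tx": 0, "ty": 0, "tz": 0, "turn": 0, "grip": 0.03}, {"tx": 0, "ty": 0, "tz": 0, "turn": 0, "grip": 0.03}]}}

```text
time: 15.48
position: [0.486, -0.129, 0.0727]
tool_rot: [-2.116, -2.322, 0.001]
ft_force: [0.0, -0.5, -3.0]
grip_width: 0.133
grip_force: 40.0
```

```bash
python3 go.py .4861 -.1287 .073
```

```text
t 15.47 p [ 0.486  -0.129   0.0727] yaw 95.32 tilt 0.02 F [ 0.  -0.5 -3. ] gw 11.6 gf 40.0 j7 0.15
units to [ 0.4861 -0.1287  0.073 ] [ 0.006  0.002 -0.005]
```

{"fn": "send_rows", "kwargs": {"steps": [{"tx": 0, "ty": 0, "tz": 0.02, "turn": 0, "grip": 0.03}, {"tx": 0, "ty": 0, "tz": 0, "turn": 0, "grip": 0.35}, {"tx": 0, "ty": 0, "tz": 0, "turn": 0, "grip": 0.35}, {"tx": 0, "ty": 0, "tz": -0.2, "turn": 0, "grip": 0.35}, {"tx": 0, "ty": 0, "tz": -0.6, "turn": 0, "grip": 0.35}, {"tx": 0, "ty": 0, "tz": -0.9, "turn": 0, "grip": 0.35}, {"tx": 0, "ty": 0, "tz": -0.9, "turn": 0, "grip": 0.35}, {"tx": 0.8, "ty": 0, "tz": 0, "turn": 0, "grip": 0.35}, {"tx": 1, "ty": 0, "tz": 0, "turn": 0, "grip": 0.35}, {"tx": 1, "ty": 0, "tz": 0, "turn": 0, "grip": 0.35}, {"tx": 1, "ty": 0, "tz": 0, "turn": 0, "grip": 0.35}, {"tx": 0, "ty": 0, "tz": 0, "turn": 0, "grip": 0.35}]}}

```text
time: 16.98
position: [0.4641, 0.1042, 0.2289]
tool_rot: [2.103, 2.332, 0.003]
ft_force: [1.0, -1.1, 0.8]
grip_width: 0.353
grip_force: 0.0
```

```bash
python3 go.py; python3 - <<'E'
from st import *
a=shot('top','a');b=shot('side','b')
f=lambda x,s:cv2.resize(x,s,interpolation=cv2.INTER_CUBIC)
cv2.imwrite('pics/c7.png',np.hstack([f(a['pixels'][145:285,250:390],(400,400)),f(b['pixels'][130:250,220:370],(400,400))])[:,:,::-1])
for im in(a,b):
    W=spots(im,(.485,-.1297),5.5,L6,.053,10,4); print(fit(L6,W))
E
```

```text
t 16.98 p [0.4641 0.1042 0.2289] yaw 95.92 tilt 0.12 F [ 1.  -1.1  0.8] gw 30.7 gf 0.0 j7 -0.14
(array([ 0.48506097, -0.12985907]), np.float64(5.385468150714681), array([0.09880334, 0.15724081, 0.11715486, 0.12021843, 0.07607839,
       0.1560942 ]))
(array([ 0.4859328 , -0.12857321]), np.float64(5.858962421098729), array([1.11102151, 1.45035938, 2.36488638, 6.08464458, 8.08559283,
       0.91413495]))
```

View pics/c7.png

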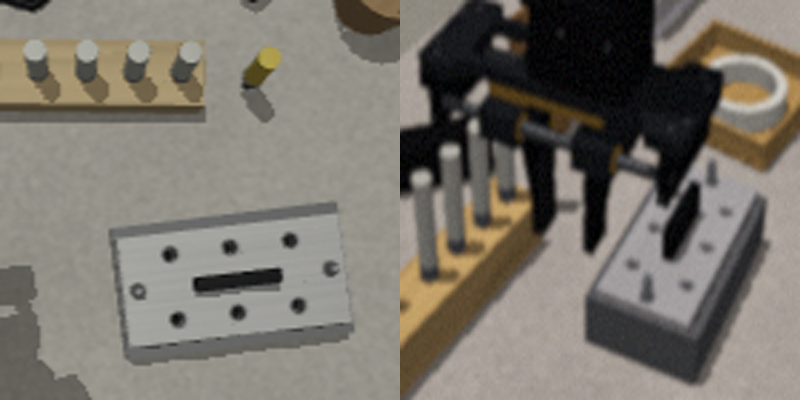

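The plate lies flush over both posts: the holes show sockets, the posts come through at (138,291) and (330,268). Next I triangulate the marker tops.

```bash
python3 - <<'E'
from h import *
a=load('a');s=load('side0')
T=[(36,46),(87,46),(137,47),(190,48)]; T=[(250+u*.35,145+v*.35) for u,v in T]
S=[(228.3,183.3),(239,175.3),(249,168.3),(259,162.5)]
def P(im): 
    M=np.linalg.inv(im['cam_to_world'])[:3]; return im['K']@M
X=cv2.triangulatePoints(P(a),P(s),np.array(T).T,np.array(S).T.astype(float)); print((X[:3]/X[3]).T.round(4))
for t in T: print(ray(a,*t,.143).round(4))
# top-end centres via bright/elliptical barrel in top view
E
python3 go.py .664 .028 .2 .664 .028 .13
```

```text
[[ 0.6661  0.0267  0.134 ]
 [ 0.6649 -0.0127  0.1344]
 [ 0.6633 -0.0512  0.1336]
 [ 0.6626 -0.0925  0.1284]]
[0.6641 0.0263 0.143 ]
[ 0.6633 -0.0124  0.143 ]
[ 0.6617 -0.0504  0.143 ]
[ 0.6601 -0.0907  0.143 ]
t 17.07 p [0.465  0.0985 0.2282] yaw 95.44 tilt 0.1 F [ 0.2  0.3 -0. ] gw 30.4 gf 0.0 j7 -0.13
units to [0.664 0.028 0.2  ] [-1.484  3.189  0.476]
units to [0.664 0.028 0.13 ] [ 2.000e-03 -1.000e-03  1.167e+00]
```

{"fn": "send_rows", "kwargs": {"newtons": 35, "steps": [{"tx": -0.3, "ty": 0.64, "tz": 0.1, "turn": 0, "grip": 0.42}, {"tx": -0.35, "ty": 0.75, "tz": 0.1, "turn": 0, "grip": 0.42}, {"tx": -0.35, "ty": 0.75, "tz": 0.1, "turn": 0, "grip": 0.42}, {"tx": -0.3, "ty": 0.64, "tz": 0.1, "turn": 0, "grip": 0.42}, {"tx": -0.186, "ty": 0.43, "tz": 0.07, "turn": 0, "grip": 0.42}, {"tx": 0, "ty": 0, "tz": 0, "turn": 0, "grip": 0.42}, {"tx": 0, "ty": 0, "tz": 0, "turn": 0, "grip": 0.42}, {"tx": 0, "ty": 0, "tz": 0, "turn": 0, "grip": 0.42}]}}

```text
time: 18.08
position: [0.6643, 0.0273, 0.1999]
tool_rot: [2.115, 2.322, -0.001]
ft_force: [-0.3, -0.2, 0.0]
grip_width: 0.426
grip_force: 0.0
```

```bash
python3 go.py .665 .028 .115; python3 - <<'E'
from h import *
b=shot('side','b')['pixels'];a=shot('top','a')['pixels']
f=lambda x,s:cv2.resize(x,s,interpolation=cv2.INTER_CUBIC)
cv2.imwrite('pics/c8.png',np.hstack([f(a[130:230,220:330],(400,400)),f(b[130:250,190:310],(400,400))])[:,:,::-1])
E
```

```text
t 18.07 p [0.6643 0.0273 0.1999] yaw 95.35 tilt 0.05 F [-0.3 -0.2  0. ] gw 37.0 gf 0.0 j7 -0.25
units to [0.665 0.028 0.115] [0.012 0.012 1.414]
```

View pics/c8.png

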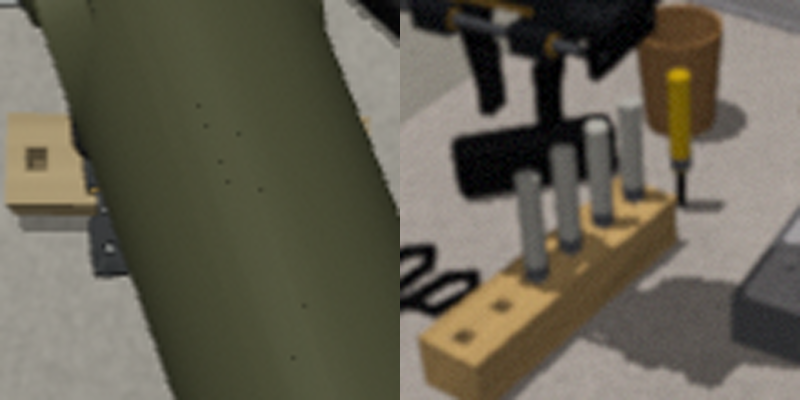

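The open fingers hang at crop (490,110) and (548,120), either side of the first marker's axis. I descend, grip and lift.

{"fn": "send_rows", "kwargs": {"newtons": 35, "steps": [{"tx": 0.012, "ty": 0.012, "tz": 0.4, "turn": 0, "grip": 0.42}, {"tx": 0, "ty": 0, "tz": 0.5, "turn": 0, "grip": 0.42}, {"tx": 0, "ty": 0, "tz": 0.35, "turn": 0, "grip": 0.42}, {"tx": 0, "ty": 0, "tz": 0.16, "turn": 0, "grip": 0.42}, {"tx": 0, "ty": 0, "tz": 0, "turn": 0, "grip": 0.42}, {"tx": 0, "ty": 0, "tz": 0, "turn": 0, "grip": 0.1}, {"tx": 0, "ty": 0, "tz": 0, "turn": 0, "grip": 0.1}, {"tx": 0, "ty": 0, "tz": 0, "turn": 0, "grip": 0.1}, {"tx": 0, "ty": 0, "tz": 0, "turn": 0, "grip": 0.1}]}}

```text
time: 19.3
position: [0.666, 0.0281, 0.1154]
tool_rot: [2.115, 2.322, 0.001]
ft_force: [0.6, -0.2, 1.7]
grip_width: 0.193
grip_force: 34.9
```

```bash
python3 go.py .665 .028 .265 .4543 -.0817 .265
```

```text
t 19.3 p [0.666  0.0281 0.1154] yaw 95.32 tilt 0.06 F [ 0.6 -0.2  1.7] gw 16.8 gf 34.9 j7 -0.29
units to [0.665 0.028 0.265] [-1.000e-03 -1.500e-02 -2.493e+00]
units to [ 0.4543 -0.0817  0.265 ] [-1.495 -3.666 -0.004]
```

{"fn": "send_rows", "kwargs": {"steps": [{"tx": 0, "ty": 0, "tz": -0.5, "turn": 0, "grip": 0.1}, {"tx": 0, "ty": 0, "tz": -0.8, "turn": 0, "grip": 0.1}, {"tx": 0, "ty": 0, "tz": -0.8, "turn": 0, "grip": 0.1}, {"tx": 0, "ty": 0, "tz": -0.4, "turn": 0, "grip": 0.1}, {"tx": -0.2, "ty": -0.5, "tz": 0, "turn": 0, "grip": 0.1}, {"tx": -0.3, "ty": -0.73, "tz": 0, "turn": 0, "grip": 0.1}, {"tx": -0.3, "ty": -0.74, "tz": 0, "turn": 0, "grip": 0.1}, {"tx": -0.3, "ty": -0.74, "tz": 0, "turn": 0, "grip": 0.1}, {"tx": -0.25, "ty": -0.6, "tz": 0, "turn": 0, "grip": 0.1}, {"tx": -0.145, "ty": -0.37, "tz": 0.3, "turn": 0, "grip": 0.1}, {"tx": 0, "ty": 0, "tz": 0.3, "turn": 0, "grip": 0.1}, {"tx": 0, "ty": 0, "tz": 0, "turn": 0, "grip": 0.1}]}}

```text
time: 20.8
position: [0.4537, -0.0808, 0.2275]
tool_rot: [-2.113, -2.322, 0.001]
ft_force: [-1.0, -0.1, 0.2]
grip_width: 0.196
grip_force: 34.9
```

```bash
python3 go.py .4543 -.0817 .185; python3 - <<'E'
from h import *
b=shot('side','b')['pixels'];a=shot('top','a')['pixels']
f=lambda x,s:cv2.resize(x,s,interpolation=cv2.INTER_CUBIC)
cv2.imwrite('pics/c9.png',np.hstack([f(a[180:290,270:380],(400,400)),f(b[130:250,250:370],(400,400))])[:,:,::-1])
E
```

```text
t 20.8 p [ 0.4537 -0.0808  0.2275] yaw 95.39 tilt 0.12 F [-1.  -0.1  0.2] gw 17.1 gf 34.9 j7 0.29
units to [ 0.4543 -0.0817  0.185 ] [-0.016  0.009  0.709]
```

View pics/c9.png

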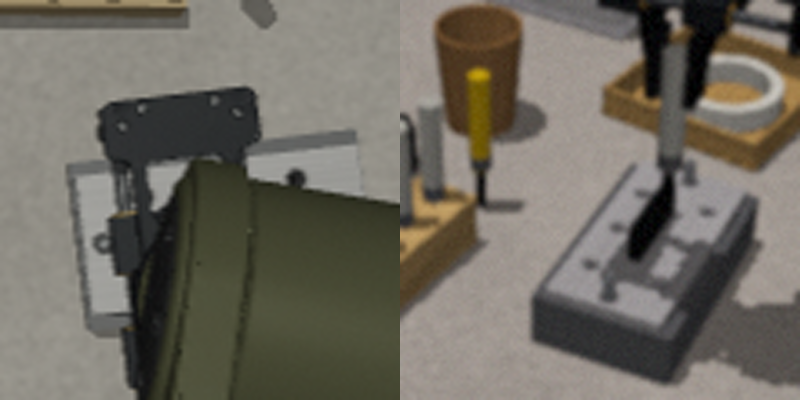

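The marker hangs upright in the gripper, with its shoulder at crop (668,160). I measure its axis numerically in the side view.

```bash
cat > axis.py <<'E'
from go import *
# compare held marker's axis in side view with the axis through the TCP
def axis(im,p,R,zs):
    g=im['pixels'].astype(float).mean(2); out=[]
    for z in zs:
        u,v=proj(im,[p[0],p[1],z]); v=int(round(v)); xs=np.arange(int(u)-12,int(u)+13); w=g[v,xs]
        out.append((z,round(u,1),v,w.astype(int).tolist(),xs[0]))
    return out
if __name__=='__main__':
    s,p,R=pose(); im=load('b')
    for o in axis(im,p,R,np.array([.165,.175,.185,.195])+p[2]-.2275): print(*o)
E
python3 axis.py
```

```text
0.16640613681718822 330.6 177 [156, 153, 153, 148, 148, 149, 156, 153, 133, 79, 48, 58, 62, 63, 64, 57, 80, 122, 132, 134, 145, 147, 149, 145, 138] 318
0.17640613681718822 330.9 173 [160, 158, 155, 153, 151, 151, 153, 154, 144, 106, 84, 85, 93, 93, 96, 88, 85, 80, 82, 72, 71, 75, 76, 74, 78] 318
0.18640613681718823 331.2 169 [150, 146, 140, 127, 117, 109, 94, 81, 76, 79, 86, 91, 95, 91, 92, 85, 79, 74, 71, 66, 71, 70, 71, 67, 78] 319
0.19640613681718824 331.5 165 [79, 73, 73, 76, 76, 76, 72, 75, 71, 75, 86, 92, 95, 92, 95, 90, 92, 104, 108, 116, 124, 121, 116, 115, 113] 319
```

{"fn": "send_rows", "kwargs": {"newtons": 45, "steps": [{"tx": -0.01, "ty": 0.009, "tz": 0.4, "turn": 0, "grip": 0.1}, {"tx": 0, "ty": 0, "tz": 0.4, "turn": 0, "grip": 0.1}, {"tx": 0, "ty": 0, "tz": 0.3, "turn": 0, "grip": 0.1}, {"tx": 0, "ty": 0, "tz": 0.2, "turn": 0, "grip": 0.1}, {"tx": 0, "ty": 0, "tz": 0, "turn": 0, "grip": 0.1}, {"tx": 0, "ty": 0, "tz": 0, "turn": 0, "grip": 0.1}]}}

```text
time: 21.65
position: [0.4555, -0.0821, 0.1515]
tool_rot: [2.115, 2.322, 0.001]
ft_force: [-0.2, 0.3, -0.4]
grip_width: 0.194
grip_force: 44.9
```

```bash
python3 go.py .4543 -.0817 .118
```

```text
t 21.65 p [ 0.4555 -0.0821  0.1515] yaw 95.36 tilt 0.07 F [-0.2  0.3 -0.4] gw 16.8 gf 44.9 j7 0.21
units to [ 0.4543 -0.0817  0.118 ] [ 0.009 -0.02   0.558]
```

{"fn": "send_rows", "kwargs": {"newtons": 45, "steps": [{"tx": 0.005, "ty": -0.012, "tz": 0.15, "turn": 0, "grip": 0.1}, {"tx": 0, "ty": 0, "tz": 0.12, "turn": 0, "grip": 0.1}, {"tx": 0, "ty": 0, "tz": 0.1, "turn": 0, "grip": 0.1}, {"tx": 0, "ty": 0, "tz": 0, "turn": 0, "grip": 0.1}, {"tx": 0, "ty": 0, "tz": 0, "turn": 0, "grip": 0.1}]}}

```text
time: 22.28
position: [0.4541, -0.0822, 0.1286]
tool_rot: [2.116, 2.322, 0.0]
ft_force: [-1.0, -0.2, 2.9]
grip_width: 0.197
grip_force: 44.9
```

```bash
python3 go.py .4543 -.0817 .118
```

```text
t 22.27 p [ 0.4541 -0.0822  0.1286] yaw 95.33 tilt 0.02 F [-1.  -0.2  2.9] gw 17.2 gf 44.9 j7 0.18
units to [ 0.4543 -0.0817  0.118 ] [0.007 0.003 0.177]
```

{"fn": "send_rows", "kwargs": {"newtons": 50, "steps": [{"tx": 0.005, "ty": 0.003, "tz": 0.06, "turn": 0, "grip": 0.1}, {"tx": 0, "ty": 0, "tz": 0.06, "turn": 0, "grip": 0.1}, {"tx": 0, "ty": 0, "tz": 0.06, "turn": 0, "grip": 0.1}, {"tx": 0, "ty": 0, "tz": 0.04, "turn": 0, "grip": 0.1}, {"tx": 0, "ty": 0, "tz": 0, "turn": 0, "grip": 0.1}, {"tx": 0, "ty": 0, "tz": 0, "turn": 0, "grip": 0.1}]}}

```text
time: 23.02
position: [0.4565, -0.0829, 0.1215]
tool_rot: [2.113, 2.319, -0.004]
ft_force: [-14.4, 0.8, 49.9]
grip_width: 0.192
grip_force: 50.6
```

```bash
python3 go.py .4543 -.0817 .118
```

```text
t 23.02 p [ 0.4565 -0.0829  0.1215] yaw 95.3 tilt 0.29 F [-14.4   0.8  49.9] gw 16.7 gf 50.6 j7 0.16
units to [ 0.4543 -0.0817  0.118 ] [ 0.023 -0.035  0.057]
```

{"fn": "send_rows", "kwargs": {"steps": [{"tx": 0, "ty": 0, "tz": -0.06, "turn": 0, "grip": 0.1}, {"tx": 0, "ty": 0, "tz": 0, "turn": 0, "grip": 0.1}]}}

```text
time: 23.28
position: [0.4553, -0.0825, 0.1218]
tool_rot: [2.114, 2.32, -0.002]
ft_force: [-5.7, -0.7, 24.1]
grip_width: 0.197
grip_force: 50.0
```

```bash
python3 go.py .4543 -.0817 .12
```

```text
t 23.27 p [ 0.4553 -0.0825  0.1218] yaw 95.31 tilt 0.17 F [-5.7 -0.7 24.1] gw 17.1 gf 50.0 j7 0.16
units to [ 0.4543 -0.0817  0.12  ] [ 0.015 -0.016  0.03 ]
```

{"fn": "send_rows", "kwargs": {"steps": [{"tx": 0, "ty": 0, "tz": -0.05, "turn": 0, "grip": 0.1}, {"tx": 0, "ty": 0, "tz": 0, "turn": 0, "grip": 0.42}, {"tx": 0, "ty": 0, "tz": 0, "turn": 0, "grip": 0.42}, {"tx": 0, "ty": 0, "tz": -0.4, "turn": 0, "grip": 0.42}, {"tx": 0, "ty": 0, "tz": -0.7, "turn": 0, "grip": 0.42}, {"tx": 0, "ty": 0, "tz": -0.6, "turn": 0, "grip": 0.42}, {"tx": 0, "ty": 0.5, "tz": 0, "turn": 0, "grip": 0.42}, {"tx": 0, "ty": 0.9, "tz": 0, "turn": 0, "grip": 0.42}, {"tx": 0, "ty": 0.9, "tz": 0, "turn": 0, "grip": 0.42}, {"tx": 0, "ty": 0.7, "tz": 0, "turn": 0, "grip": 0.42}, {"tx": 0, "ty": 0, "tz": 0, "turn": 0, "grip": 0.42}]}}

```text
time: 24.65
position: [0.6347, -0.0637, 0.2214]
tool_rot: [-2.111, -2.32, -0.003]
ft_force: [-0.5, -1.0, 0.0]
grip_width: 0.417
grip_force: 0.0
```

```bash
python3 go.py .662 -.0915 .2 .662 -.0915 .115; python3 - <<'E'
from h import *
b=shot('side','b');a=shot('top','a')
f=lambda x,s:cv2.resize(x,s,interpolation=cv2.INTER_CUBIC)
cv2.imwrite('pics/c10.png',np.hstack([f(a['pixels'][140:280,240:380],(400,480)),f(b['pixels'][130:250,220:340],(400,480))])[:,:,::-1])
print(proj(b,[.4543,-.0817,.143]),proj(b,[.4543,-.0817,.053]))
E
```

```text
t 24.65 p [ 0.6347 -0.0637  0.2214] yaw 95.42 tilt 0.29 F [-0.5 -1.   0. ] gw 36.3 gf 0.0 j7 -0.11
units to [ 0.662  -0.0915  0.2   ] [-0.505  0.41   0.353]
units to [ 0.662  -0.0915  0.115 ] [-0.007  0.003  1.417]
[330.4110147  185.07472943] [327.93118002 215.33403793]
```

View pics/c10.png

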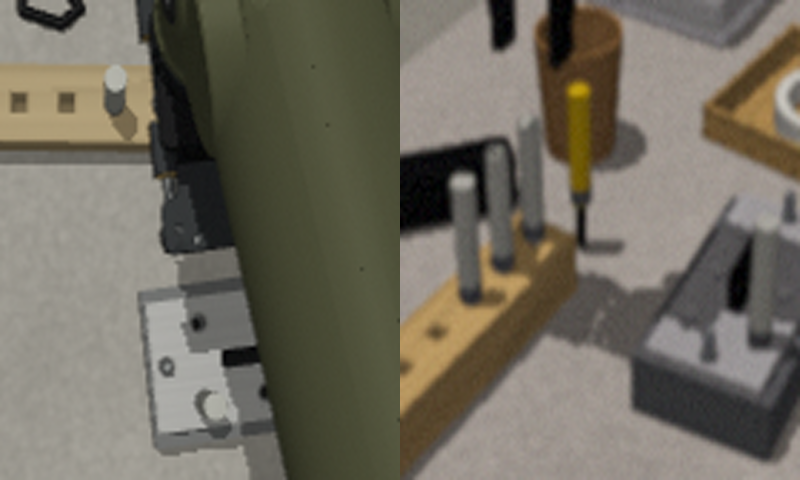

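The first marker is home: its top at crop (765,220), i.e. px (329.5,185), against (330.4,185.1) expected. Next is the end marker beside the yellow pen, at crop (530,180).

{"fn": "send_rows", "kwargs": {"newtons": 40, "steps": [{"tx": -0.3, "ty": 0.25, "tz": 0.1, "turn": 0, "grip": 0.42}, {"tx": -0.2, "ty": 0.16, "tz": 0.25, "turn": 0, "grip": 0.42}, {"tx": 0, "ty": 0, "tz": 0, "turn": 0, "grip": 0.42}, {"tx": 0, "ty": 0, "tz": 0, "turn": 0, "grip": 0.42}]}}

```text
time: 25.25
position: [0.6599, -0.0921, 0.2031]
tool_rot: [-2.115, -2.322, 0.0]
ft_force: [-0.4, 0.2, 1.2]
grip_width: 0.423
grip_force: 0.0
```

```bash
python3 go.py .662 -.0915 .115
```

```text
t 25.25 p [ 0.6599 -0.0921  0.2031] yaw 95.35 tilt 0.04 F [-0.4  0.2  1.2] gw 36.8 gf 0.0 j7 -0.09
units to [ 0.662  -0.0915  0.115 ] [0.005 0.037 1.468]
```

{"fn": "send_rows", "kwargs": {"newtons": 45, "steps": [{"tx": 0.005, "ty": 0.037, "tz": 0.4, "turn": 0, "grip": 0.42}, {"tx": 0, "ty": 0, "tz": 0.5, "turn": 0, "grip": 0.42}, {"tx": 0, "ty": 0, "tz": 0.37, "turn": 0, "grip": 0.42}, {"tx": 0, "ty": 0, "tz": 0.2, "turn": 0, "grip": 0.42}, {"tx": 0, "ty": 0, "tz": 0, "turn": 0, "grip": 0.42}, {"tx": 0, "ty": 0, "tz": 0, "turn": 0, "grip": 0.1}, {"tx": 0, "ty": 0, "tz": 0, "turn": 0, "grip": 0.1}, {"tx": 0, "ty": 0, "tz": 0, "turn": 0, "grip": 0.1}, {"tx": 0, "ty": 0, "tz": 0, "turn": 0, "grip": 0.1}]}}

```text
time: 26.38
position: [0.6632, -0.0921, 0.1155]
tool_rot: [2.115, 2.322, 0.001]
ft_force: [-0.4, 0.3, 2.3]
grip_width: 0.191
grip_force: 44.9
```

```bash
python3 go.py .662 -.0915 .265 .4639 -.1813 .265
```

```text
t 26.38 p [ 0.6632 -0.0921  0.1155] yaw 95.33 tilt 0.06 F [-0.4  0.3  2.3] gw 16.6 gf 44.9 j7 -0.13
units to [ 0.662  -0.0915  0.265 ] [ 0.01  -0.017 -2.492]
units to [ 0.4639 -0.1813  0.265 ] [-1.184e+00 -3.426e+00 -3.000e-03]
```

{"fn": "send_rows", "kwargs": {"steps": [{"tx": 0, "ty": 0, "tz": -0.5, "turn": 0, "grip": 0.1}, {"tx": 0, "ty": 0, "tz": -0.8, "turn": 0, "grip": 0.1}, {"tx": 0, "ty": 0, "tz": -0.8, "turn": 0, "grip": 0.1}, {"tx": 0, "ty": 0, "tz": -0.4, "turn": 0, "grip": 0.1}, {"tx": -0.2, "ty": -0.5, "tz": 0, "turn": 0, "grip": 0.1}, {"tx": -0.25, "ty": -0.75, "tz": 0, "turn": 0, "grip": 0.1}, {"tx": -0.25, "ty": -0.75, "tz": 0, "turn": 0, "grip": 0.1}, {"tx": -0.25, "ty": -0.75, "tz": 0, "turn": 0, "grip": 0.1}, {"tx": -0.15, "ty": -0.45, "tz": 0, "turn": 0, "grip": 0.1}, {"tx": -0.074, "ty": -0.243, "tz": 0.4, "turn": 0, "grip": 0.1}, {"tx": 0, "ty": 0, "tz": 0.5, "turn": 0, "grip": 0.1}, {"tx": 0, "ty": 0, "tz": 0, "turn": 0, "grip": 0.1}]}}

```text
time: 27.88
position: [0.462, -0.181, 0.2091]
tool_rot: [-2.113, -2.32, 0.002]
ft_force: [-0.5, -0.4, 0.4]
grip_width: 0.195
grip_force: 44.9
```

```bash
cat > ax2.py <<'E'
from axis import *
from meas import masks
# sub-pixel barrel centre in the top and side views is weak; print predicted column and dark/bright edge midpoint
s,p,R=pose(); im=shot('side','b'); g=im['pixels'].astype(float).mean(2)
tip=p[2]-.1094
for z in (tip+.03,tip+.036,tip+.046,tip+.052,tip+.058):
    u,v=proj(im,[p[0],p[1],z]); v=int(round(v)); x0=int(u)-10
    print(round(z,3),round(u-x0,1),g[v,x0:x0+21].astype(int).tolist())
E
python3 go.py .4639 -.1813 .151; python3 ax2.py
```

```text
t 27.88 p [ 0.462  -0.181   0.2091] yaw 95.33 tilt 0.22 F [-0.5 -0.4  0.4] gw 17.0 gf 44.9 j7 0.37
units to [ 0.4639 -0.1813  0.151 ] [-0.011  0.035  0.969]
0.13 10.8 [69, 70, 67, 66, 63, 70, 67, 70, 62, 34, 7, 24, 62, 97, 110, 111, 109, 102, 102, 98, 102]
0.136 10.0 [69, 73, 77, 82, 92, 101, 102, 96, 58, 35, 43, 60, 92, 99, 108, 108, 108, 105, 108, 109, 103]
0.146 10.4 [108, 109, 109, 115, 108, 106, 85, 50, 42, 52, 51, 49, 51, 82, 131, 154, 153, 142, 141, 134, 129]
0.152 10.6 [110, 115, 131, 147, 161, 163, 128, 84, 73, 78, 81, 86, 78, 96, 128, 149, 153, 165, 172, 177, 179]
0.158 10.8 [159, 172, 179, 173, 164, 152, 125, 90, 82, 85, 86, 90, 85, 90, 105, 118, 119, 118, 120, 119, 133]
```

{"fn": "send_rows", "kwargs": {"newtons": 45, "steps": [{"tx": -0.005, "ty": 0.02, "tz": 0.35, "turn": 0, "grip": 0.1}, {"tx": 0, "ty": 0, "tz": 0.35, "turn": 0, "grip": 0.1}, {"tx": 0, "ty": 0, "tz": 0.27, "turn": 0, "grip": 0.1}, {"tx": 0, "ty": 0, "tz": 0, "turn": 0, "grip": 0.1}, {"tx": 0, "ty": 0, "tz": 0, "turn": 0, "grip": 0.1}]}}

```text
time: 28.55
position: [0.4656, -0.1817, 0.1535]
tool_rot: [2.115, 2.322, 0.001]
ft_force: [-0.4, -0.4, 0.1]
grip_width: 0.194
grip_force: 44.9
```

```bash
python3 go.py .4639 -.1813 .128
```

```text
t 28.55 p [ 0.4656 -0.1817  0.1535] yaw 95.35 tilt 0.07 F [-0.4 -0.4  0.1] gw 16.9 gf 44.9 j7 0.3
units to [ 0.4639 -0.1813  0.128 ] [ 0.009 -0.029  0.424]
```

{"fn": "send_rows", "kwargs": {"newtons": 50, "steps": [{"tx": 0.005, "ty": -0.025, "tz": 0.15, "turn": 0, "grip": 0.1}, {"tx": 0, "ty": 0, "tz": 0.12, "turn": 0, "grip": 0.1}, {"tx": 0, "ty": 0, "tz": 0.1, "turn": 0, "grip": 0.1}, {"tx": 0, "ty": 0, "tz": 0.08, "turn": 0, "grip": 0.1}, {"tx": 0, "ty": 0, "tz": 0.06, "turn": 0, "grip": 0.1}, {"tx": 0, "ty": 0, "tz": 0.05, "turn": 0, "grip": 0.1}, {"tx": 0, "ty": 0, "tz": 0, "turn": 0, "grip": 0.1}]}}

```text
time: 29.42
position: [0.4647, -0.1823, 0.1221]
tool_rot: [2.114, 2.32, -0.002]
ft_force: [-6.2, 1.3, 23.9]
grip_width: 0.193
grip_force: 50.0
```

```bash
python3 go.py .4639 -.1813 .1195
```

```text
t 29.43 p [ 0.4647 -0.1823  0.1221] yaw 95.32 tilt 0.17 F [-6.2  1.3 23.9] gw 16.8 gf 50.0 j7 0.26
units to [ 0.4639 -0.1813  0.1195] [ 0.019 -0.012  0.044]
```

{"fn": "send_rows", "kwargs": {"steps": [{"tx": 0, "ty": 0, "tz": -0.06, "turn": 0, "grip": 0.1}, {"tx": 0, "ty": 0, "tz": 0, "turn": 0, "grip": 0.42}, {"tx": 0, "ty": 0, "tz": 0, "turn": 0, "grip": 0.42}, {"tx": 0, "ty": 0, "tz": -0.4, "turn": 0, "grip": 0.42}, {"tx": 0, "ty": 0, "tz": -0.7, "turn": 0, "grip": 0.42}, {"tx": 0, "ty": 0, "tz": -0.6, "turn": 0, "grip": 0.42}, {"tx": 0.4, "ty": 0.6, "tz": 0, "turn": 0, "grip": 0.42}, {"tx": 0.55, "ty": 0.75, "tz": 0, "turn": 0, "grip": 0.42}, {"tx": 0.55, "ty": 0.75, "tz": 0, "turn": 0, "grip": 0.42}, {"tx": 0.55, "ty": 0.75, "tz": 0, "turn": 0, "grip": 0.42}, {"tx": 0.46, "ty": 0.75, "tz": 0.2, "turn": 0, "grip": 0.42}, {"tx": 0, "ty": 0, "tz": 0, "turn": 0, "grip": 0.42}]}}

```text
time: 30.92
position: [0.665, -0.0056, 0.2094]
tool_rot: [-2.103, -2.326, -0.002]
ft_force: [0.0, -0.1, 0.2]
grip_width: 0.421
grip_force: 0.0
```

```bash
python3 go.py .665 -.012 .115
```

```text
t 30.93 p [ 0.665  -0.0056  0.2094] yaw 95.75 tilt 0.36 F [ 0.  -0.1  0.2] gw 36.6 gf 0.0 j7 -0.24
units to [ 0.665 -0.012  0.115] [-0.114 -0.006  1.573]
```

{"fn": "send_rows", "kwargs": {"steps": [{"tx": 0, "ty": 0, "tz": 0.3, "turn": 0, "grip": 0.42}, {"tx": 0, "ty": 0, "tz": 0, "turn": 0, "grip": 0.42}, {"tx": 0, "ty": 0, "tz": 0, "turn": 0, "grip": 0.42}]}}

```text
time: 31.3
position: [0.664, -0.0133, 0.1947]
tool_rot: [2.118, 2.319, -0.001]
ft_force: [-0.3, 0.6, -0.0]
grip_width: 0.419
grip_force: 0.0
```

```bash
python3 go.py .665 -.012 .115
```

```text
t 31.3 p [ 0.664  -0.0133  0.1947] yaw 95.2 tilt 0.07 F [-0.3  0.6 -0. ] gw 36.4 gf 0.0 j7 -0.24
units to [ 0.665 -0.012  0.115] [0.022 0.019 1.328]
```

{"fn": "send_rows", "kwargs": {"newtons": 45, "steps": [{"tx": 0.015, "ty": 0.01, "tz": 0.4, "turn": 0, "grip": 0.42}, {"tx": 0, "ty": 0, "tz": 0.45, "turn": 0, "grip": 0.42}, {"tx": 0, "ty": 0, "tz": 0.33, "turn": 0, "grip": 0.42}, {"tx": 0, "ty": 0, "tz": 0.15, "turn": 0, "grip": 0.42}, {"tx": 0, "ty": 0, "tz": 0, "turn": 0, "grip": 0.42}, {"tx": 0, "ty": 0, "tz": 0, "turn": 0, "grip": 0.1}, {"tx": 0, "ty": 0, "tz": 0, "turn": 0, "grip": 0.1}, {"tx": 0, "ty": 0, "tz": 0, "turn": 0, "grip": 0.1}, {"tx": 0, "ty": 0, "tz": 0, "turn": 0, "grip": 0.1}]}}

```text
time: 32.42
position: [0.6653, -0.0104, 0.1153]
tool_rot: [2.115, 2.322, 0.001]
ft_force: [0.5, 0.6, 1.9]
grip_width: 0.194
grip_force: 44.9
```

```bash
python3 go.py .665 -.012 .265 .5081 -.0765 .265
```

```text
t 32.42 p [ 0.6653 -0.0104  0.1153] yaw 95.34 tilt 0.05 F [0.5 0.6 1.9] gw 16.9 gf 44.9 j7 -0.28
units to [ 0.665 -0.012  0.265] [-0.027 -0.005 -2.494]
units to [ 0.5081 -0.0765  0.265 ] [-8.270e-01 -2.704e+00 -2.000e-03]
```

{"fn": "send_rows", "kwargs": {"steps": [{"tx": 0, "ty": 0, "tz": -0.5, "turn": 0, "grip": 0.1}, {"tx": 0, "ty": 0, "tz": -0.8, "turn": 0, "grip": 0.1}, {"tx": 0, "ty": 0, "tz": -0.8, "turn": 0, "grip": 0.1}, {"tx": 0, "ty": 0, "tz": -0.4, "turn": 0, "grip": 0.1}, {"tx": -0.15, "ty": -0.45, "tz": 0, "turn": 0, "grip": 0.1}, {"tx": -0.25, "ty": -0.75, "tz": 0, "turn": 0, "grip": 0.1}, {"tx": -0.25, "ty": -0.75, "tz": 0, "turn": 0, "grip": 0.1}, {"tx": -0.15, "ty": -0.5, "tz": 0, "turn": 0, "grip": 0.1}, {"tx": -0.054, "ty": -0.259, "tz": 0.4, "turn": 0, "grip": 0.1}, {"tx": 0, "ty": 0, "tz": 0.5, "turn": 0, "grip": 0.1}, {"tx": 0, "ty": 0, "tz": 0, "turn": 0, "grip": 0.1}, {"tx": 0, "ty": 0, "tz": 0, "turn": 0, "grip": 0.1}]}}

```text
time: 33.92
position: [0.5086, -0.0762, 0.2117]
tool_rot: [2.114, 2.323, 0.001]
ft_force: [-0.4, -0.4, 0.3]
grip_width: 0.192
grip_force: 44.9
```

```bash
python3 go.py .5081 -.0765 .152; python3 ax2.py
```

```text
t 33.92 p [ 0.5086 -0.0762  0.2117] yaw 95.38 tilt 0.07 F [-0.4 -0.4  0.3] gw 16.7 gf 44.9 j7 0.07
units to [ 0.5081 -0.0765  0.152 ] [-0.005 -0.009  0.995]
0.132 10.4 [154, 152, 154, 154, 152, 154, 156, 149, 119, 57, 12, 31, 94, 143, 159, 158, 153, 138, 115, 102, 116]
0.138 10.5 [154, 153, 157, 153, 154, 152, 151, 139, 109, 60, 32, 52, 90, 137, 153, 158, 155, 155, 148, 123, 104]
0.148 10.6 [154, 154, 154, 154, 155, 149, 123, 78, 43, 44, 52, 49, 51, 53, 91, 138, 155, 160, 154, 153, 158]
0.154 10.7 [149, 150, 152, 154, 158, 158, 142, 99, 73, 79, 86, 90, 84, 79, 99, 142, 150, 155, 153, 156, 155]
0.16 10.8 [151, 152, 154, 154, 153, 151, 142, 105, 85, 87, 93, 92, 88, 91, 109, 144, 157, 158, 159, 161, 157]
```

{"fn": "send_rows", "kwargs": {"newtons": 45, "steps": [{"tx": -0.005, "ty": -0.015, "tz": 0.35, "turn": 0, "grip": 0.1}, {"tx": 0, "ty": 0, "tz": 0.35, "turn": 0, "grip": 0.1}, {"tx": 0, "ty": 0, "tz": 0.28, "turn": 0, "grip": 0.1}, {"tx": 0, "ty": 0, "tz": 0, "turn": 0, "grip": 0.1}, {"tx": 0, "ty": 0, "tz": 0, "turn": 0, "grip": 0.1}]}}

```text
time: 34.6
position: [0.5076, -0.0768, 0.1527]
tool_rot: [2.115, 2.322, 0.001]
ft_force: [-0.1, 0.0, -0.8]
grip_width: 0.195
grip_force: 44.9
```

```bash
python3 go.py .5081 -.0765 .1195
```

```text
t 34.6 p [ 0.5076 -0.0768  0.1527] yaw 95.35 tilt 0.05 F [-0.1  0.  -0.8] gw 17.0 gf 44.9 j7 0.01
units to [ 0.5081 -0.0765  0.1195] [0.005 0.008 0.554]
```

{"fn": "send_rows", "kwargs": {"newtons": 50, "steps": [{"tx": 0.005, "ty": 0.008, "tz": 0.15, "turn": 0, "grip": 0.1}, {"tx": 0, "ty": 0, "tz": 0.12, "turn": 0, "grip": 0.1}, {"tx": 0, "ty": 0, "tz": 0.1, "turn": 0, "grip": 0.1}, {"tx": 0, "ty": 0, "tz": 0.08, "turn": 0, "grip": 0.1}, {"tx": 0, "ty": 0, "tz": 0.06, "turn": 0, "grip": 0.1}, {"tx": 0, "ty": 0, "tz": 0.05, "turn": 0, "grip": 0.1}, {"tx": 0, "ty": 0, "tz": 0, "turn": 0, "grip": 0.1}]}}

```text
time: 35.48
position: [0.5088, -0.0768, 0.1219]
tool_rot: [2.114, 2.321, -0.002]
ft_force: [-7.9, 0.5, 28.3]
grip_width: 0.193
grip_force: 50.1
```

```bash
python3 go.py .5081 -.0765 .1195
```

```text
t 35.48 p [ 0.5088 -0.0768  0.1219] yaw 95.33 tilt 0.15 F [-7.9  0.5 28.3] gw 16.8 gf 50.1 j7 -0.04
units to [ 0.5081 -0.0765  0.1195] [ 0.006 -0.012  0.041]
```

{"fn": "send_rows", "kwargs": {"steps": [{"tx": 0, "ty": 0, "tz": -0.06, "turn": 0, "grip": 0.1}, {"tx": 0, "ty": 0, "tz": 0, "turn": 0, "grip": 0.42}, {"tx": 0, "ty": 0, "tz": 0, "turn": 0, "grip": 0.42}, {"tx": 0, "ty": 0, "tz": -0.4, "turn": 0, "grip": 0.42}, {"tx": 0, "ty": 0, "tz": -0.7, "turn": 0, "grip": 0.42}, {"tx": 0, "ty": 0, "tz": -0.5, "turn": 0, "grip": 0.42}, {"tx": 0.03, "ty": 0.5, "tz": 0, "turn": 0, "grip": 0.42}, {"tx": 0.06, "ty": 0.8, "tz": 0, "turn": 0, "grip": 0.42}, {"tx": 0.06, "ty": 0.8, "tz": 0, "turn": 0, "grip": 0.42}, {"tx": 0.03, "ty": 0.5, "tz": 0.3, "turn": 0, "grip": 0.42}, {"tx": 0, "ty": 0, "tz": 0, "turn": 0, "grip": 0.42}, {"tx": 0, "ty": 0, "tz": 0, "turn": 0, "grip": 0.42}]}}

```text
time: 36.98
position: [0.6611, -0.0512, 0.1996]
tool_rot: [-2.115, -2.322, 0.001]
ft_force: [0.0, 0.2, -0.3]
grip_width: 0.42
grip_force: 0.0
```

```bash
python3 go.py .6635 -.051 .115
```

```text
t 36.98 p [ 0.6611 -0.0512  0.1996] yaw 95.35 tilt 0.07 F [ 0.   0.2 -0.3] gw 36.5 gf 0.0 j7 -0.19
units to [ 0.6635 -0.051   0.115 ] [-0.     0.041  1.409]
```

{"fn": "send_rows", "kwargs": {"newtons": 45, "steps": [{"tx": 0, "ty": 0.035, "tz": 0.4, "turn": 0, "grip": 0.42}, {"tx": 0, "ty": 0, "tz": 0.5, "turn": 0, "grip": 0.42}, {"tx": 0, "ty": 0, "tz": 0.35, "turn": 0, "grip": 0.42}, {"tx": 0, "ty": 0, "tz": 0.16, "turn": 0, "grip": 0.42}, {"tx": 0, "ty": 0, "tz": 0, "turn": 0, "grip": 0.42}, {"tx": 0, "ty": 0, "tz": 0, "turn": 0, "grip": 0.1}, {"tx": 0, "ty": 0, "tz": 0, "turn": 0, "grip": 0.1}, {"tx": 0, "ty": 0, "tz": 0, "turn": 0, "grip": 0.1}, {"tx": 0, "ty": 0, "tz": 0, "turn": 0, "grip": 0.1}]}}

```text
time: 38.1
position: [0.6643, -0.0511, 0.116]
tool_rot: [2.115, 2.322, 0.001]
ft_force: [-0.2, 0.6, 2.8]
grip_width: 0.194
grip_force: 44.9
```

```bash
python3 go.py .5177 -.1761 .265
```

```text
t 38.1 p [ 0.6643 -0.0511  0.116 ] yaw 95.33 tilt 0.06 F [-0.2  0.6  2.8] gw 16.9 gf 44.9 j7 -0.23
units to [ 0.5177 -0.1761  0.265 ] [-1.848 -2.624 -2.485]
```

{"fn": "send_rows", "kwargs": {"steps": [{"tx": 0, "ty": 0, "tz": -0.5, "turn": 0, "grip": 0.1}, {"tx": 0, "ty": 0, "tz": -0.8, "turn": 0, "grip": 0.1}, {"tx": 0, "ty": 0, "tz": -0.8, "turn": 0, "grip": 0.1}, {"tx": 0, "ty": 0, "tz": -0.4, "turn": 0, "grip": 0.1}, {"tx": -0.3, "ty": -0.45, "tz": 0, "turn": 0, "grip": 0.1}, {"tx": -0.5, "ty": -0.7, "tz": 0, "turn": 0, "grip": 0.1}, {"tx": -0.5, "ty": -0.7, "tz": 0, "turn": 0, "grip": 0.1}, {"tx": -0.35, "ty": -0.5, "tz": 0, "turn": 0, "grip": 0.1}, {"tx": -0.198, "ty": -0.274, "tz": 0.4, "turn": 0, "grip": 0.1}, {"tx": 0, "ty": 0, "tz": 0.5, "turn": 0, "grip": 0.1}, {"tx": 0, "ty": 0, "tz": 0, "turn": 0, "grip": 0.1}, {"tx": 0, "ty": 0, "tz": 0, "turn": 0, "grip": 0.1}]}}

```text
time: 39.6
position: [0.5182, -0.1757, 0.2124]
tool_rot: [2.114, 2.323, 0.001]
ft_force: [0.2, 0.3, -0.5]
grip_width: 0.19
grip_force: 44.8
```

```bash
python3 go.py .5177 -.1761 .152; python3 ax2.py
```

```text
t 39.6 p [ 0.5182 -0.1757  0.2124] yaw 95.39 tilt 0.07 F [ 0.2  0.3 -0.5] gw 16.5 gf 44.8 j7 0.17
units to [ 0.5177 -0.1761  0.152 ] [-0.006 -0.009  1.006]
0.133 10.7 [72, 76, 77, 76, 71, 75, 75, 71, 60, 31, 9, 16, 49, 85, 106, 127, 149, 165, 177, 179, 174]
0.139 10.8 [76, 71, 68, 71, 67, 74, 83, 83, 76, 55, 42, 45, 53, 90, 141, 172, 189, 173, 149, 122, 119]
0.149 10.0 [92, 83, 82, 68, 68, 73, 62, 46, 44, 46, 47, 41, 54, 113, 166, 167, 124, 96, 98, 95, 98]
0.155 10.2 [60, 56, 56, 56, 57, 54, 51, 60, 69, 78, 78, 76, 71, 118, 169, 177, 139, 104, 100, 104, 105]
0.161 10.3 [127, 109, 95, 73, 58, 54, 63, 74, 86, 90, 90, 89, 85, 107, 153, 177, 184, 181, 169, 153, 136]
```

{"fn": "send_rows", "kwargs": {"newtons": 45, "steps": [{"tx": -0.005, "ty": -0.015, "tz": 0.35, "turn": 0, "grip": 0.1}, {"tx": 0, "ty": 0, "tz": 0.35, "turn": 0, "grip": 0.1}, {"tx": 0, "ty": 0, "tz": 0.29, "turn": 0, "grip": 0.1}, {"tx": 0, "ty": 0, "tz": 0, "turn": 0, "grip": 0.1}, {"tx": 0, "ty": 0, "tz": 0, "turn": 0, "grip": 0.1}]}}

```text
time: 40.28
position: [0.5165, -0.1764, 0.152]
tool_rot: [-2.115, -2.322, 0.0]
ft_force: [-0.1, 0.6, -1.5]
grip_width: 0.196
grip_force: 44.8
```

```bash
python3 go.py .5177 -.1761 .12
```

```text
t 40.27 p [ 0.5165 -0.1764  0.152 ] yaw 95.35 tilt 0.04 F [-0.1  0.6 -1.5] gw 17.1 gf 44.8 j7 0.12
units to [ 0.5177 -0.1761  0.12  ] [0.003 0.021 0.533]
```

{"fn": "send_rows", "kwargs": {"newtons": 50, "steps": [{"tx": 0.003, "ty": 0.018, "tz": 0.15, "turn": 0, "grip": 0.1}, {"tx": 0, "ty": 0, "tz": 0.12, "turn": 0, "grip": 0.1}, {"tx": 0, "ty": 0, "tz": 0.1, "turn": 0, "grip": 0.1}, {"tx": 0, "ty": 0, "tz": 0.08, "turn": 0, "grip": 0.1}, {"tx": 0, "ty": 0, "tz": 0.06, "turn": 0, "grip": 0.1}, {"tx": 0, "ty": 0, "tz": 0.04, "turn": 0, "grip": 0.1}, {"tx": 0, "ty": 0, "tz": 0, "turn": 0, "grip": 0.1}]}}

```text
time: 41.15
position: [0.5187, -0.1766, 0.1227]
tool_rot: [2.114, 2.321, -0.003]
ft_force: [-7.6, 1.3, 25.1]
grip_width: 0.195
grip_force: 49.9
```

```bash
python3 go.py .5177 -.1761 .12
```

```text
t 41.15 p [ 0.5187 -0.1766  0.1227] yaw 95.33 tilt 0.16 F [-7.6  1.3 25.1] gw 16.9 gf 49.9 j7 0.09
units to [ 0.5177 -0.1761  0.12  ] [ 0.01  -0.016  0.045]
```

{"fn": "send_rows", "kwargs": {"steps": [{"tx": 0, "ty": 0, "tz": -0.06, "turn": 0, "grip": 0.1}, {"tx": 0, "ty": 0, "tz": 0, "turn": 0, "grip": 0.42}, {"tx": 0, "ty": 0, "tz": 0, "turn": 0, "grip": 0.42}, {"tx": 0, "ty": 0, "tz": -0.4, "turn": 0, "grip": 0.42}, {"tx": 0, "ty": 0, "tz": -0.8, "turn": 0, "grip": 0.42}, {"tx": 0, "ty": 0, "tz": -0.8, "turn": 0, "grip": 0.42}, {"tx": -0.8, "ty": 0, "tz": -0.2, "turn": 0, "grip": 0.42}, {"tx": -0.9, "ty": 0, "tz": 0, "turn": 0, "grip": 0.42}, {"tx": -0.9, "ty": 0, "tz": 0, "turn": 0, "grip": 0.42}, {"tx": -0.9, "ty": 0, "tz": 0, "turn": 0, "grip": 0.42}, {"tx": -0.5, "ty": 0, "tz": 0, "turn": 0, "grip": 0.42}, {"tx": 0, "ty": 0, "tz": 0, "turn": 0, "grip": 0.42}]}}

```text
time: 42.65
position: [0.5386, -0.4186, 0.2524]
tool_rot: [-2.12, -2.315, -0.0]
ft_force: [-0.0, 0.6, -1.0]
grip_width: 0.424
grip_force: 0.0
```

```bash
python3 go.py; python3 - <<'E'
from st import *
b=shot('side','b');a=shot('top','a')
f=lambda x,s:cv2.resize(x,s,interpolation=cv2.INTER_CUBIC)
cv2.imwrite('pics/c11.png',np.hstack([f(a['pixels'][140:280,210:490],(480,400)),f(b['pixels'][110:250,260:400],(320,400))])[:,:,::-1])
for q in [(.4543,-.0817),(.4639,-.1813),(.5081,-.0765),(.5177,-.1761)]: print(proj(b,[*q,.143]).round(1),proj(a,[*q,.143]).round(1))
E
```

```text
t 42.65 p [ 0.5386 -0.4186  0.2524] yaw 95.04 tilt 0.12 F [-0.   0.6 -1. ] gw 36.9 gf 0.0 j7 0.42
[330.4 185.1] [315.1 257.1]
[345.6 163.8] [361.6 251.6]
[308.8 179.1] [312.  231.9]
[325.1 158.6] [358.2 226.5]
```

View pics/c11.png

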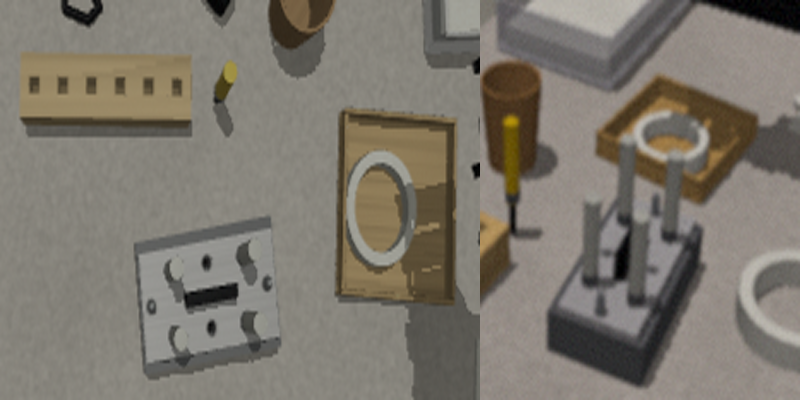

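All four markers stand home at the corner sockets and the holder is empty. But the tape now lies towards the left side of the tray (crop (380,208)), so I check its distance and whether it is flat.

```bash
python3 - <<'E'
from st import *
a=load('a'); b=load('b'); H,S,V=masks(a)
m=roi(400,170,485,255)&(S<50)
n,l,st,c=cv2.connectedComponentsWithStats(m.astype(np.uint8)); 
for k in range(1,n):
    if 200<st[k,4]<2500: print(k,st[k],c[k])
g=roi(408,182,457,240)&(S<55)&(V>125)
n,l,st,c=cv2.connectedComponentsWithStats(g.astype(np.uint8)); k=1+np.argmax(st[1:,4]); mm=l==k; print(st[k])
r,p=rectof(a,mm,.029); print(r, cv2.minEnclosingCircle(p.astype(np.float32)))
m0=roi(400,170,485,255)&(S>55); r,p=rectof(load('top0'),roi(400,170,485,255)&(masks(load('top0'))[1]>55),.03); print('tray',r,cv2.boxPoints(r))
# tray rim corners by eye in crop
for u,v in [(343,109),(456,118),(455,302),(337,298)]: print(ray(a,210+u*280/480,140+v*.35,.03).round(4))
# side: ring outer ellipse
Hs,Ss,Vs=masks(b); g=roi(323,140,362,176)&(Ss<45)&(Vs>95)
n,l,st,c=cv2.connectedComponentsWithStats(g.astype(np.uint8)); k=1+np.argmax(st[1:,4]); print('side',st[k])
for cx,cy in [(.551,-.378)]:
  t=np.linspace(0,6.283,73); q=np.array([proj(b,[cx+.05*np.cos(x),cy+.05*np.sin(x),.029]) for x in t]); print('pred top rim',q.min(0),q.max(0))
E
```

```text
2 [412 193  41  40 703] [432.30440967 212.68990043]
[412 193  39  40 427]
((553.94482421875, -374.69891357421875), (88.16546630859375, 97.89347076416016), 77.51512145996094) ((553.0223999023438, -379.6334228515625), 49.75759506225586)
tray ((554.0733642578125, -400.85821533203125), (168.0030059814453, 160.64447021484375), 85.48724365234375) [[ 467.3908  -478.27948]
 [ 627.5373  -490.91913]
 [ 640.7559  -323.43695]
 [ 480.60944 -310.7973 ]]
[ 0.6375 -0.3299  0.03  ]
[ 0.6263 -0.4904  0.03  ]
[ 0.47   -0.4797  0.03  ]
[ 0.4769 -0.3139  0.03  ]
side [323 149  37  21 369]
pred top rim [327.85238527 149.08500951] [361.17297673 166.60072006]
```

The tape centre is about 24 mm from the tray centre, under the 40 mm limit. It fits inside the wall, and its outline matches a flat ring in both views. The robot is clear, so I hand in the job.

```bash
python3 -c "
from bench import ctrl
print(ctrl.close_job())"
```

```text
the job is handed in; nothing more can be done
None
```

I handed the job in: the tape is flat in the tray, the guide plate is flush on the station and all four markers are fully home, as far as the images and force readings show; the judge returned no verdict. The tape was knocked to about 24 mm from the tray's centre during the run, still within the 40 mm allowed.

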